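# Restock the tilting shaker rack

### The arm

A 7-joint arm with a two-finger parallel gripper is mounted at the origin on a cart in front of the work surface, level with it; the furniture and walls round the work are solid. World frame = base frame: x ahead of the robot, y to its left, z up, the work surface at z = 0. Lengths are in m, angles in rad, forces in N, time in s.
With the tool pointing down it reaches from about 0.4 to 0.85 m from the base axis. Payload 10.4 kg.
Tool frame: the origin (TCP) lies between the finger pads; the fingertips stand tcp_to_tips ahead of it and the grasp point (between the pads) lies 8 mm behind it (tcp_to_tips is the distance from the TCP to the fingertips, in m); z points along the fingers, y is the line along which they close (so a half turn about z gives the same grasp; the last joint's range is limited). The gripper opens to 85 mm and grips with 20 to 120 N. Pads are 22 mm wide; open, the fingers measure 114 mm over their backs; the gripper's body (76 mm by 85 mm) begins 54 mm behind the grasp point. The pads swing forward as they close: fully open they stand 13 mm farther back than shut.
Start: joints at [1.157, 0.332, -0.065, 1.46, 0.022, 1.35, -0.088], TCP at [0.238, -0.578, 0.242] pointing down, gripper open.
Joint ranges: [-2.6, 2.6], [-0.5, 2.12], [-1.47, 1.34], [0.16, 2.42], [-1.27, 4.41], [0.06, 2.06], [-2.6, 2.6]. Speed limits (rad/s): [2.22, 2.22, 2.79, 2.79, 3.14, 3.14, 3.14].

### API

Orientations are given as a unit quaternion [x, y, z, w].
In Python, from workcell import * gives the robot as it stands.
- The arm moves only by the tool apply_moves, never from a script. Its argument "rows" is a list of rows, each an object of numbers: "x", "y", "z": the shift along the tool's x, y, z in mm; "ax", "ay", "az": the turn, a rotation vector about the tool's x, y, z in degrees; "gripper": the closure, from 0 (fully open) to 1 (shut). A call has 1 to 5 rows; each row shifts and turns the commanded pose from where the row before left it, along the tool's axes as they then stand; what a row does not reach is not made up. A row lasts 1/12 s, in which the tool goes at most 41.7 mm and 7.16 degrees, less where a joint would pass 70% of its speed; a pose out of reach is approached as far as the arm can. A call with a gripper value outside its range is refused whole. The fingers move at their own pace and stop on an object; "newtons" is the grip in N (left out, the last holds). Time passes only in rows, so rows that do not move let the fingers close. It gives the time, the measured TCP pose, the force, the opening and the grip force at its end, in the units of the state.
- get_obs(): the state, without advancing time (a new reading comes with each control period).
- camera(name): name is "scene" or "top" or "wrist"; returns a dict with "color" (420x560x3 uint8, red, green, blue), "fov_y" (degrees; the focal length in pixels is half the picture's height over the tangent of half this angle, whatever the lens; pixels are square), "cx", "cy" (the principal point, pixels), "k1" (the pictures are not rectified: a ray, as slopes to the right and down, at radius r is drawn at 1 + k1 r^2 times it, then the intrinsics apply), "rvec" (rotation vector, rad) and "tvec" (3), from world to camera coordinates, as OpenCV has them. Camera axes: x right, y down, z forward; pixel columns grow to the right and rows downward; lengths in m; the calibration is good to about 2 mm. A picture is of the moment at which its call begins. There is no depth.
- hand_in(): hands the job in; it is judged then, once.
The state is a dict: "clock": time; "joint_pos": joint angles; "joint_velocities": joint speeds; "tau": joint torques, N m; "position": TCP position; "ee_rot": TCP orientation; "ft_force": force on the tool from outside, world axes, zero at the start; "torque": the same for the moment, N m; "grip_width": opening from 0.0 (shut) to 1.0 (fully open); "grasp_force": force on a finger pad.
Only numpy, scipy, OpenCV 4.12 (cv2) and the standard library are available. Lean on these libraries where they do the work, as an engineer would, in place of code of your own. Each camera call takes 0.05 s, during which the arm holds its last target. There are 200 camera calls.

### The job

The tilting shaker rack has just been washed and stands tipped back, pinned in its drain notch: draw the lock pin, swing the rack level with its lever and push the pin home. Then take every sugar shaker off the lazy Susan and stand it upright, right down, in a pocket of the level, pinned rack; when all are in, draw the pin, tip the rack forward to its serving notch and push the pin home again. Leave the timer, the bench scraper and the clear cup where they are.

Things in the scene. Friction and masses are not known exactly. Their poses are not given: they have to be found in the camera images.
- rack_stand: Fixed stand of the tilting rack: steel base plate 170 x 284 x 6 mm (y -120 to +164), two uprights (150 mm tall) at y = +-102 mm that carry the trunnions, and a post (240 mm tall) at y = +158 mm for the lock pin. Origin: centre of the underside, on the table; z up; -x is the front, towards the robot (its yaw varies); +y (left) the lock pin's side, -y (right) the lever's side. Trunnion axis along y, 125 mm up.
- rack (a joint): Angle of the swinging rack about its trunnion axis, rad: 0 level, positive = front edge down (forward). Notches for the pin: -0.611 (drain), 0 (level, for loading), +0.436 (serving). Stops at -0.80 and +0.62. Friction (0.3 N m) holds it where it is left; a push of 3 to 6 N on the lever moves it. With the pin home it has about 0.02 rad of play.
- rack_axis (a point): Point on the trunnion axis midway between the uprights, 125 mm above the stand's underside; axes as the stand's.
- lever_grip (a point): Middle of the lever's black round grip bar (17 mm thick, 70 mm long, along the trunnion axis, 35 mm either way), on the right of the stand. Fixed to the rack: 125 mm in front of the trunnion axis and 152 mm to the right of the rack's middle; level with the axis when the rack is level, higher when tipped back (angle -), lower when tipped forward. A flat steel arm joins its inner (left) end to the shaft.
- lock_pin (a joint): How far the lock pin is pushed down, m: 0 = drawn right out, 0.005 = its round tip meets the rim of the index plate, 0.024 = home in a notch. A stiff slide (3 N friction, about 2 to 5 N to move) that stays where it is left. The 10 mm pin with its round tip pulls a notch (12 mm wide) into line if the rack is within about 0.05 rad of it; otherwise it stops on the rim at 0.005.
- pin_knob (a point): Top centre of the lock pin's black knob, a round grip 32 mm across at the top and 22 mm at the waist, 35 mm tall, that moves straight up and down 140 mm to the left of the rack's middle, above the trunnion axis. Height above the table: 303 mm with the pin drawn, about 280 mm with it home. Below it is a bracket, 26 mm wide front to back, top at 240 mm.
- lazy_susan: Low lazy Susan standing fixed on the table: its bare metal disc, 230 mm across, flat, without a rim, spins freely about the vertical axis through this origin (underside centre of the foot). The deck on which the shakers stand is 40 mm above the table.
- kitchen_timer: Bystander: wind-up kitchen timer, white with a red knob, 62 mm across, 44 mm tall. Leave it alone. Origin: underside centre.
- bench_scraper: Bystander: bench scraper, black handle and steel blade, 89 x 164 x 26 mm, lying on the table. Leave it alone. Origin: underside centre.
- deli_cup: Bystander: clear plastic cup, 109 mm across, 72 mm tall. Leave it alone. Origin: underside centre.
- pocket_1 (a point): Floor centre of the rack's front left pocket: a round hole of 64 mm in the rack's top plate, whose upper face is 22 mm above the floor plate on which the shaker stands. Tilts with the rack; z along the pocket. The four pockets are 84 mm apart; their floors lie 30 mm below the trunnion axis, 95 mm above the table when level.
- shaker_1: Squat stainless sugar shaker with a pierced screw lid, 54 mm across, 64 mm tall, about 150 g, standing upright on the lazy Susan. Origin: centre of its underside; z up to the lid. Two to four of the four shakers are present (None: absent, or held).
- pocket_2 (a point): Floor centre of the rack's front right pocket: a round hole of 64 mm in the rack's top plate, whose upper face is 22 mm above the floor plate on which the shaker stands. Tilts with the rack; z along the pocket. The four pockets are 84 mm apart; their floors lie 30 mm below the trunnion axis, 95 mm above the table when level.
- shaker_2: Squat stainless sugar shaker with a pierced screw lid, 54 mm across, 64 mm tall, about 150 g, standing upright on the lazy Susan. Origin: centre of its underside; z up to the lid. Two to four of the four shakers are present (None: absent, or held).
- pocket_3 (a point): Floor centre of the rack's back left pocket: a round hole of 64 mm in the rack's top plate, whose upper face is 22 mm above the floor plate on which the shaker stands. Tilts with the rack; z along the pocket. The four pockets are 84 mm apart; their floors lie 30 mm below the trunnion axis, 95 mm above the table when level.
- shaker_3: Squat stainless sugar shaker with a pierced screw lid, 54 mm across, 64 mm tall, about 150 g, standing upright on the lazy Susan. Origin: centre of its underside; z up to the lid. Two to four of the four shakers are present (None: absent, or held).
- pocket_4 (a point): Floor centre of the rack's back right pocket: a round hole of 64 mm in the rack's top plate, whose upper face is 22 mm above the floor plate on which the shaker stands. Tilts with the rack; z along the pocket. The four pockets are 84 mm apart; their floors lie 30 mm below the trunnion axis, 95 mm above the table when level.
- shaker_4: Squat stainless sugar shaker with a pierced screw lid, 54 mm across, 64 mm tall, about 150 g, standing upright on the lazy Susan. Origin: centre of its underside; z up to the lid. Two to four of the four shakers are present (None: absent, or held).

How it is judged:
On the way, in this order (a step that is already met when the one before it is completed fails the run):
1. the rack is level and the lock pin is home in its notch (value of joint rack between -0.06 and 0.06 rad and value of joint lock_pin above 0.018 m), for 0.2 s.
2. every shaker stands right down in a pocket of the rack, let go, while the rack is level and pinned (all of step 1 and (distance between shaker_1 and pocket_1 below 0.015 m or distance between shaker_1 and pocket_2 below 0.015 m or distance between shaker_1 and pocket_3 below 0.015 m or distance between shaker_1 and pocket_4 below 0.015 m) and (distance between shaker_2 and pocket_1 below 0.015 m or distance between shaker_2 and pocket_2 below 0.015 m or distance between shaker_2 and pocket_3 below 0.015 m or distance between shaker_2 and pocket_4 below 0.015 m) and (distance between shaker_3 and pocket_1 below 0.015 m or distance between shaker_3 and pocket_2 below 0.015 m or distance between shaker_3 and pocket_3 below 0.015 m or distance between shaker_3 and pocket_4 below 0.015 m) and (distance between shaker_4 and pocket_1 below 0.015 m or distance between shaker_4 and pocket_2 below 0.015 m or distance between shaker_4 and pocket_3 below 0.015 m or distance between shaker_4 and pocket_4 below 0.015 m) and contact force between the fingers and shaker_1 below 0.3 N and contact force between the fingers and shaker_2 below 0.3 N and contact force between the fingers and shaker_3 below 0.3 N and contact force between the fingers and shaker_4 below 0.3 N), for 0.3 s.
At the end, for the whole second after the job is handed in: The rack is tipped forward at its serving angle (0.436 rad, within 0.06), the lock pin is home (more than 18 mm down), and every shaker that is present is right down in a pocket of the rack (underside centre within 15 mm of the pocket's floor centre) (value of joint rack between 0.376 and 0.496 rad and value of joint lock_pin above 0.018 m and (distance between shaker_1 and pocket_1 below 0.015 m or distance between shaker_1 and pocket_2 below 0.015 m or distance between shaker_1 and pocket_3 below 0.015 m or distance between shaker_1 and pocket_4 below 0.015 m) and (distance between shaker_2 and pocket_1 below 0.015 m or distance between shaker_2 and pocket_2 below 0.015 m or distance between shaker_2 and pocket_3 below 0.015 m or distance between shaker_2 and pocket_4 below 0.015 m) and (distance between shaker_3 and pocket_1 below 0.015 m or distance between shaker_3 and pocket_2 below 0.015 m or distance between shaker_3 and pocket_3 below 0.015 m or distance between shaker_3 and pocket_4 below 0.015 m) and (distance between shaker_4 and pocket_1 below 0.015 m or distance between shaker_4 and pocket_2 below 0.015 m or distance between shaker_4 and pocket_3 below 0.015 m or distance between shaker_4 and pocket_4 below 0.015 m)); the robot touches nothing.
It fails at once if the kitchen timer is pushed more than 3 cm from its place (distance of kitchen_timer from where it was at the start of the episode above 0.03 m).
It fails at once if the bench scraper is pushed more than 3 cm from its place (distance of bench_scraper from where it was at the start of the episode above 0.03 m).
It fails at once if the clear cup is pushed more than 3 cm from its place (distance of deli_cup from where it was at the start of the episode above 0.03 m).
Of shaker_1, shaker_2, shaker_3, shaker_4 only 2 to 4 are there at a start; the rules pass over those that are not, and their reading is None.
At some moment in a run one of shaker_1, shaker_2, shaker_3, shaker_4 may be knocked a few centimetres aside while the robot is not near it.
It also fails if it takes over 210 s, if anything falls off the work surface, if the arm or the gripper's body presses on something with over 40 N, if the wrist force passes 120 N, or if a joint passes its speed limit or range.

## Working session

There is one attempt and no reset: what is moved stays moved. The work goes in short steps, Python scripts to look and compute and a tool call to move; the robot and the scene stay as the last step left them, time stands still between calls to the robot, and variables do not carry over. Pictures are saved under pics/ and viewed, at most 14 in all, crops included, and the job is handed in when it is done.

Besides the shell and the picture viewer there is one more tool, called by a JSON object that holds its "name" and its "arguments". apply_moves: Moves the arm, as the interface text tells. Its arguments: {"type":"object","properties":{"rows":{"type":"array","items":{"type":"object","properties":{"x":{"type":"number"},"y":{"type":"number"},"z":{"type":"number"},"ax":{"type":"number"},"ay":{"type":"number"},"az":{"type":"number"},"gripper":{"type":"number"}}}},"newtons":{"type":"number"}},"required":["rows"]}

```bash
mkdir -p pics; ls; cat > h.py <<'E'
from workcell import *
import numpy as np, cv2
from scipy.spatial.transform import Rotation as R
def cam(n,save=None):
    c=camera(n)
    if save: cv2.imwrite('pics/'+save+'.png',c['color'][:,:,::-1])
    return c
def K(c):
    f=210/np.tan(np.radians(c['fov_y'])/2)
    return np.array([[f,0,c['cx']],[0,f,c['cy']],[0,0,1.]]),np.array([c['k1'],0,0,0,0.])
def ray(c,uv):
    k,d=K(c); p=cv2.undistortPoints(np.array([[uv]],float),k,d)[0,0]
    Rm=cv2.Rodrigues(np.array(c['rvec'],float))[0]; t=np.array(c['tvec'],float).ravel()
    v=Rm.T@np.array([p[0],p[1],1]); return -Rm.T@t, v/np.linalg.norm(v)
def onplane(c,uv,z):
    o,v=ray(c,uv); return o+v*(z-o[2])/v[2]
def tri(c1,a,c2,b):
    o1,v1=ray(c1,a);o2,v2=ray(c2,b)
    s=np.linalg.lstsq(np.c_[v1,-v2],o2-o1,rcond=None)[0]
    p,q=o1+s[0]*v1,o2+s[1]*v2; return (p+q)/2,np.linalg.norm(p-q)
def proj(c,P):
    k,d=K(c); return cv2.projectPoints(np.array(P,float).reshape(-1,3),np.array(c['rvec'],float),np.array(c['tvec'],float),k,d)[0].reshape(-1,2)
def st():
    o=get_obs(); np.set_printoptions(precision=4,suppress=True)
    print(o['clock'],o['position'],R.from_quat(o['ee_rot']).as_matrix().tolist(),o['ft_force'],o['grip_width'],o['grasp_force'])
E
python3 - <<'E'
from h import *
for n in('scene','top'):
    c=cam(n,n+'0'); print(n,c['fov_y'],c['cx'],c['cy'],c['k1'],ray(c,(280,210)))
o=get_obs();print(o);print(R.from_quat(o['ee_rot']).as_matrix())
E
```

```text
pics
scene 52.45637913158082 280.88831962666154 216.27987803848907 0.012372119835245445 (array([0.2133174 , 0.56988739, 1.16015648]), array([ 0.31633391, -0.51056348, -0.79953599]))
top 50.93945609319018 280.3081752496829 205.83438010666407 -0.08718399844645636 (array([ 0.43090279, -0.02283766,  1.21307467]), array([ 0.12611169,  0.00904722, -0.99197479]))
{'clock': 0.1, 'joint_pos': array([ 1.15739284,  0.33283422, -0.06472678,  1.4608365 ,  0.02160838,
        1.34990768, -0.08847485]), 'joint_velocities': array([-0.00015608, -0.00117448,  0.00102484, -0.00265427, -0.00052971,
       -0.00010709, -0.00018744]), 'tau': array([ 2.66894378e-03, -6.26747918e+01,  5.01254294e-02, -3.92432714e+01,
        1.63451600e-02,  6.97570751e-03, -1.43838434e-07]), 'position': array([ 0.23797182, -0.5775802 ,  0.24158955]), 'ee_rot': array([ 9.80962640e-01,  1.94195475e-01, -1.52927574e-04, -6.26499677e-04]), 'ft_force': array([0.11995882, 0.43159862, 0.57392113]), 'torque': array([0.03304415, 0.00366   , 0.01471143]), 'grasp_force': 0.0, 'grip_width': 1.0013404721651542}
[[ 9.24576189e-01  3.80996819e-01 -5.43359279e-04]
 [ 3.80997203e-01 -9.24575450e-01  1.16974987e-03]
 [-5.67056703e-05 -1.28854124e-03 -9.99999168e-01]]
```

View pics/scene0.png

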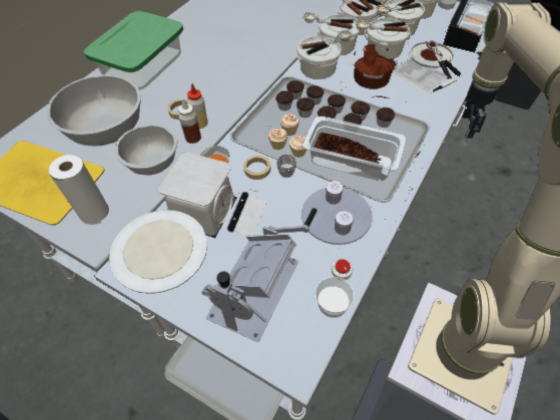

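View pics/top0.png

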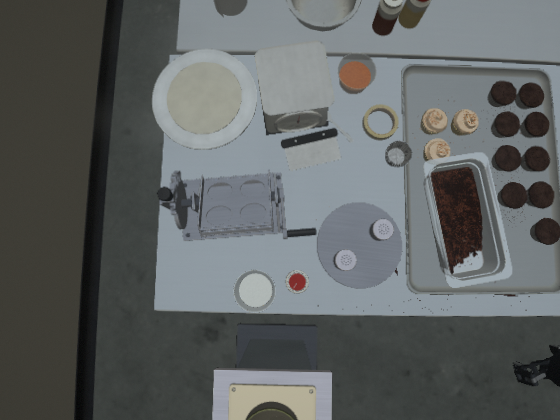

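The scene shows two shakers (top view 383,230 and 345,260) on the disc, the lever grip near (301,233) and the knob near (165,194). I'll measure these more closely.

```bash
python3 - <<'E'
from h import *
t=cam('top');s=cam('scene')
a=cv2.resize(t['color'][150:310,140:410],None,fx=2.9,fy=2.9,interpolation=2)
b=cv2.resize(s['color'][220:340,190:350],None,fx=2.4,fy=2.4,interpolation=2)
cv2.imwrite('pics/crop.png',np.vstack([a,])[:,:,::-1]); cv2.imwrite('pics/crops.png',cv2.resize(s['color'][170:340,190:400],None,fx=3.5,fy=3.5,interpolation=2)[:,:,::-1])
print('knob',tri(t,(165,194),s,(223,278)),onplane(t,(165,194),.28))
print('lever',tri(t,(301,233),s,(311,216)))
for uv in((383,230),(345,260)):print('sh',onplane(t,uv,.104))
for uv in((335,187),(344,217)):print('sh scene',onplane(s,uv,.104))
# disc circle
hsv=cv2.cvtColor(t['color'],cv2.COLOR_RGB2HSV);print(hsv[270,370],t['color'][270,370],t['color'][290,420-20])
print('disc',onplane(t,(360,245),.04)); 
for uv in((298,282),(255,290)):print('by',onplane(t,uv,.04))
print(onplane(t,(310,140),0.02))
E
```

```text
knob (array([0.5814431 , 0.2383209 , 0.26762845]), np.float64(0.00035268830245607547)) [0.57930928 0.23483034 0.28      ]
lever (array([ 0.5061134, -0.0629837,  0.2071732]), np.float64(0.0014560704427765457))
sh [ 0.52610773 -0.27427803  0.104     ]
sh [ 0.44901873 -0.17802625  0.104     ]
sh scene [ 0.52426656 -0.27195207  0.104     ]
sh scene [ 0.44790799 -0.17823539  0.104     ]
[108  29 130] [115 121 130] [143 153 161]
disc [ 0.49045552 -0.22686373  0.04      ]
by [ 0.3901162 -0.0634704  0.04     ]
by [0.36687433 0.04908796 0.04      ]
[ 0.78134948 -0.09162948  0.02      ]
```

View pics/crop.png

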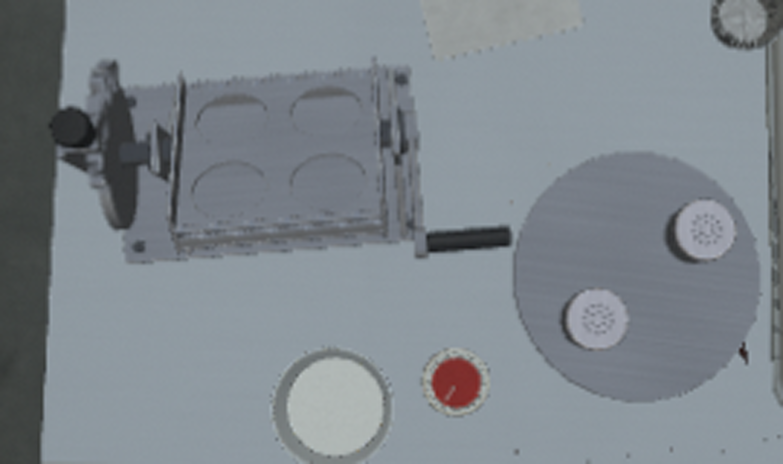

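View pics/crops.png

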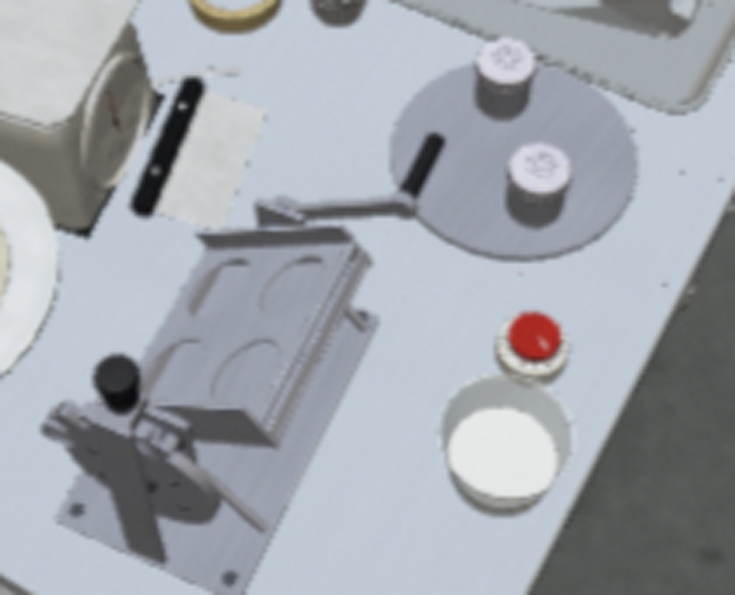

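Two shakers on the disc. From these points the stand axis is at about (0.593, 0.097) with yaw about 5°: the knob-lever distance is 307 mm (309 expected) and the lever is at 0.207 m (0.197 expected). I'll lift and turn the tool so y runs along the stand's x.

{"name": "apply_moves", "arguments": {"rows": [{"az": -6.6, "z": -11}, {"az": -6.6, "z": -11}, {"az": -6.6, "z": -11}, {"az": -6.6, "z": -11}, {"az": -6.6, "z": -11}]}}

```text
invalid input at $.rows[0]: expected keys x, y, z, ax, ay, az, gripper
```

{"name": "apply_moves", "arguments": {"rows": [{"az": -6.6, "z": -11}, {"az": -6.6, "z": -11}, {"az": -6.6, "z": -11}, {"az": -6.6, "z": -11}, {"az": -6.6, "z": -11}]}}

```text
invalid input at $.rows[0]: expected keys x, y, z, ax, ay, az, gripper
```

{"name": "apply_moves", "arguments": {"rows": [{"az": -6.6, "z": -11}, {}, {}]}}

```text
invalid input at $.rows[0]: expected keys x, y, z, ax, ay, az, gripper
```

```bash
python3 - <<'E'
from h import *
import workcell; print(globals().get('tcp_to_tips'),[x for x in dir(workcell) if x[0]!='_'])
st()
E
```

```text
0.011 ['MotionError', 'camera', 'get_obs', 'hand_in', 'tcp_to_tips']
0.2 [ 0.238  -0.5777  0.2418] [[0.924595292494016, 0.3809507037192503, -0.00032624180150416134], [0.38095084332680385, -0.9245949715650763, 0.000770405849511222], [-8.154878664352422e-06, -0.0008365957111793952, -0.9999996500204957]] [-0.1476 -0.3134  0.3003] 1.0015131252877476 0.0
```

{"name": "apply_moves", "arguments": {"rows": [{"x": 0, "y": 0, "z": -11, "ax": 0, "ay": 0, "az": -6.6, "gripper": 0}, {"x": 0, "y": 0, "z": -11, "ax": 0, "ay": 0, "az": -6.6, "gripper": 0}, {"x": 0, "y": 0, "z": -11, "ax": 0, "ay": 0, "az": -6.6, "gripper": 0}, {"x": 0, "y": 0, "z": -11, "ax": 0, "ay": 0, "az": -6.6, "gripper": 0}, {"x": 0, "y": 0, "z": -11, "ax": 0, "ay": 0, "az": -6.6, "gripper": 0}]}}

```text
clock: 0.62
position: [0.238, -0.5778, 0.2976]
ee_rot: [0.884, 0.467, -0.0, -0.0]
ft_force: [0.5, 0.4, -0.3]
grip_width: 1.002
grasp_force: 0.0
```

{"name": "apply_moves", "arguments": {"rows": [{"x": 0, "y": 0, "z": -11, "ax": 0, "ay": 0, "az": -6.6, "gripper": 0}, {"x": 0, "y": 0, "z": -11, "ax": 0, "ay": 0, "az": -6.6, "gripper": 0}, {"x": 0, "y": 0, "z": -11, "ax": 0, "ay": 0, "az": -6.6, "gripper": 0}, {"x": 0, "y": 0, "z": -11, "ax": 0, "ay": 0, "az": -6.6, "gripper": 0}, {"x": 0, "y": 0, "z": -11, "ax": 0, "ay": 0, "az": -6.6, "gripper": 0}]}}

```text
clock: 1.03
position: [0.238, -0.5778, 0.3526]
ee_rot: [0.715, 0.699, 0.0, -0.0]
ft_force: [-0.8, 0.3, 0.4]
grip_width: 0.999
grasp_force: 0.0
```

{"name": "apply_moves", "arguments": {"rows": [{"x": 0, "y": 0, "z": -11, "ax": 0, "ay": 0, "az": -6.6, "gripper": 0}, {"x": 0, "y": 0, "z": 0, "ax": 0, "ay": 0, "az": 0, "gripper": 0}, {"x": 0, "y": 0, "z": 0, "ax": 0, "ay": 0, "az": 0, "gripper": 0}]}}

```text
clock: 1.28
position: [0.2381, -0.5781, 0.3633]
ee_rot: [0.677, 0.736, -0.0, 0.0]
ft_force: [-0.0, 0.1, -0.4]
grip_width: 0.999
grasp_force: 0.0
```

```bash
python3 - <<'E'
from h import *
st()
E
```

```text
1.2833 [ 0.2381 -0.5781  0.3633] [[-0.08330579789299211, 0.9965239516505596, 0.0003972708968337672], [0.9965238280746137, 0.0833060286336946, -0.0006047088557348388], [-0.000635701919221937, 0.0003455141611754716, -0.9999997382514831]] [-0.0269  0.0535 -0.3873] 0.9985360063707668 0.0
```

{"name": "apply_moves", "arguments": {"rows": [{"x": 31, "y": 16.5, "z": 0, "ax": 0, "ay": 0, "az": 0, "gripper": 0}, {"x": 31, "y": 16.5, "z": 0, "ax": 0, "ay": 0, "az": 0, "gripper": 0}, {"x": 31, "y": 16.5, "z": 0, "ax": 0, "ay": 0, "az": 0, "gripper": 0}, {"x": 31, "y": 16.5, "z": 0, "ax": 0, "ay": 0, "az": 0, "gripper": 0}, {"x": 31, "y": 16.5, "z": 0, "ax": 0, "ay": 0, "az": 0, "gripper": 0}]}}

```text
clock: 1.7
position: [0.3069, -0.4145, 0.3621]
ee_rot: [0.677, 0.736, 0.0, -0.001]
ft_force: [0.8, 0.1, -1.2]
grip_width: 1.0
grasp_force: 0.0
```

{"name": "apply_moves", "arguments": {"rows": [{"x": 31, "y": 16.5, "z": 0, "ax": 0, "ay": 0, "az": 0, "gripper": 0}, {"x": 31, "y": 16.5, "z": 0, "ax": 0, "ay": 0, "az": 0, "gripper": 0}, {"x": 31, "y": 16.5, "z": 0, "ax": 0, "ay": 0, "az": 0, "gripper": 0}, {"x": 31, "y": 16.5, "z": 0, "ax": 0, "ay": 0, "az": 0, "gripper": 0}, {"x": 31, "y": 16.5, "z": 0, "ax": 0, "ay": 0, "az": 0, "gripper": 0}]}}

```text
clock: 2.12
position: [0.3755, -0.2529, 0.3624]
ee_rot: [0.677, 0.736, -0.0, -0.0]
ft_force: [0.1, -0.7, -0.7]
grip_width: 0.999
grasp_force: 0.0
```

{"name": "apply_moves", "arguments": {"rows": [{"x": 31, "y": 16.5, "z": 0, "ax": 0, "ay": 0, "az": 0, "gripper": 0}, {"x": 31, "y": 16.5, "z": 0, "ax": 0, "ay": 0, "az": 0, "gripper": 0}, {"x": 31, "y": 16.5, "z": 0, "ax": 0, "ay": 0, "az": 0, "gripper": 0}, {"x": 31, "y": 16.5, "z": 0, "ax": 0, "ay": 0, "az": 0, "gripper": 0}, {"x": 31, "y": 16.5, "z": 0, "ax": 0, "ay": 0, "az": 0, "gripper": 0}]}}

```text
clock: 2.53
position: [0.4441, -0.0914, 0.3625]
ee_rot: [0.677, 0.736, -0.0, -0.0]
ft_force: [1.2, -0.5, -0.2]
grip_width: 1.001
grasp_force: 0.0
```

{"name": "apply_moves", "arguments": {"rows": [{"x": 31, "y": 16.5, "z": 0, "ax": 0, "ay": 0, "az": 0, "gripper": 0}, {"x": 31, "y": 16.5, "z": 0, "ax": 0, "ay": 0, "az": 0, "gripper": 0}, {"x": 31, "y": 16.5, "z": 0, "ax": 0, "ay": 0, "az": 0, "gripper": 0}, {"x": 0, "y": 0, "z": 0, "ax": 0, "ay": 0, "az": 0, "gripper": 0}, {"x": 0, "y": 0, "z": 0, "ax": 0, "ay": 0, "az": 0, "gripper": 0}]}}

```text
clock: 2.95
position: [0.4853, 0.0058, 0.3623]
ee_rot: [0.675, 0.737, -0.0, -0.001]
ft_force: [0.0, -1.3, 0.4]
grip_width: 1.0
grasp_force: 0.0
```

```bash
python3 - <<'E'
from h import *
st(); c=cam('wrist','w1'); print(ray(c,(280,210)))
E
```

```text
2.95 [0.4853 0.0058 0.3623] [[-0.08746259780407371, 0.9961669155326032, -0.0013305576358773634], [0.9961673000912383, 0.08746381916874692, 0.0008891374188535134], [0.0010021049324818979, -0.0012476917392899968, -0.9999987195246942]] [ 0.0387 -1.2672  0.3918] 0.9998355232223842 0.0
(array([0.4783, 0.0864, 0.495 ]), array([ 0.0419, -0.3205, -0.9463]))
```

View pics/w1.png

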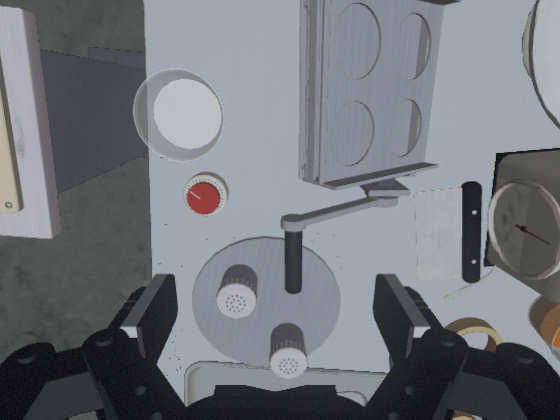

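The wrist view shows the lever grip from (293,228) to (293,293), both shakers, the timer and the cup. The camera looks back from the tool's +x side.

{"name": "apply_moves", "arguments": {"rows": [{"x": 30, "y": 16, "z": 0, "ax": 0, "ay": 0, "az": 0, "gripper": 0}, {"x": 30, "y": 16, "z": 0, "ax": 0, "ay": 0, "az": 0, "gripper": 0}, {"x": 30, "y": 16, "z": 0, "ax": 0, "ay": 0, "az": 0, "gripper": 0}, {"x": 0, "y": 0, "z": 0, "ax": 0, "ay": 0, "az": 0, "gripper": 0}, {"x": 0, "y": 0, "z": 0, "ax": 0, "ay": 0, "az": 0, "gripper": 0}]}}

```text
clock: 3.42
position: [0.5253, 0.098, 0.3623]
ee_rot: [0.676, 0.737, -0.0, -0.001]
ft_force: [0.5, -1.4, 0.6]
grip_width: 1.004
grasp_force: 0.0
```

```bash
python3 - <<'E'
from h import *
st(); c=cam('wrist','w2'); t=cam('top')
m=(c['color'].max(2)<60).astype(np.uint8); m[300:]=0
n,l,s,ce=cv2.connectedComponentsWithStats(m)
for i in range(1,n):
    if s[i,4]>150: print(s[i],ce[i],onplane(c,ce[i],.28),onplane(c,ce[i],.197))
print(proj(c,[[.58,.236,.28],[.593,.097,.125]]))
E
```

```text
3.4167 [0.5253 0.098  0.3623] [[-0.0867856598705718, 0.9962256692741132, -0.0016325195787114985], [0.9962268406303263, 0.08678647557680869, 0.000435505080087745], [0.0005755419604291975, -0.0015885642264145058, -0.9999985726065566]] [ 0.47   -1.3586  0.6171] 1.0037036275319564 0.0
[362   0  60  23 802] [386.4676   9.98  ] [0.5757 0.2267 0.28  ] [0.5978 0.2453 0.197 ]
[449 208  54  44 222] [462.982  220.7027] [0.6498 0.1088 0.28  ] [0.7005 0.0818 0.197 ]
[ 404  238   36   62 1097] [428.2078 271.6782] [0.6355 0.0692 0.28  ] [0.6807 0.0269 0.197 ]
[152 275  25  25 394] [166.5051 289.4188] [0.4523 0.0388 0.28  ] [ 0.4268 -0.0151  0.197 ]
[374 275  24  25 382] [383.2696 289.4476] [0.6068 0.0523 0.28  ] [0.641  0.0035 0.197 ]
[[397.7284  -8.7085]
 [336.3864 176.8332]]
```

View pics/w2.png

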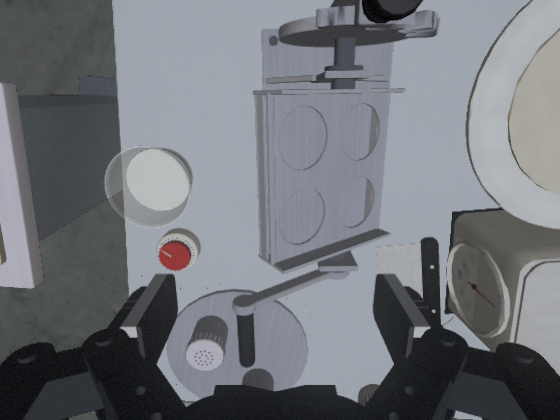

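```bash
python3 - <<'E'
from h import *
t=cam('top');s=cam('scene')
A=cv2.imread('pics/top0.png');B=cv2.imread('pics/scene0.png')
def blob(I,x0,x1,y0,y1,th=55):
    m=np.zeros(I.shape[:2],np.uint8); m[y0:y1,x0:x1]=(I[y0:y1,x0:x1].max(2)<th)
    n,l,st_,ce=cv2.connectedComponentsWithStats(m); i=1+np.argmax(st_[1:,4]); print(st_[i],ce[i]); return ce[i]
a=blob(A,157,175,183,205);b=blob(B,214,232,268,290)
P,e=tri(t,a,s,b);print('knob',P,e,onplane(t,a,.264),onplane(s,b,.264))
a=blob(A,286,320,226,240);b=blob(B,303,320,205,230)
L,e=tri(t,a,s,b);print('lever',L,e,onplane(t,a,.197),onplane(s,b,.197))
d=(P-L)[:2];yaw=np.degrees(np.arctan2(d[1],d[0]))-np.degrees(np.arctan2(.292,.1024));print(yaw,np.hypot(*d))
E
```

```text
[157 187  18  14 173] [164.90751445 194.16763006]
[219 273  10  15 115] [223.89565217 279.73913043]
knob [0.58059884 0.23940701 0.26224956] 0.002450613996432981 [0.58147736 0.23943318 0.264     ] [0.57865567 0.23973185 0.264     ]
[288 232  27   5  79] [301.05063291 233.84810127]
[306 209  10  16  68] [310.72058824 216.54411765]
lever [ 0.50545881 -0.0628061   0.20494307] 0.0009239551193392751 [ 0.5056089  -0.06328286  0.197     ] [ 0.50833158 -0.06792124  0.197     ]
5.362518880650782 0.31141417782040953
```

{"name": "apply_moves", "arguments": {"rows": [{"x": 33.7, "y": 16.8, "z": 0, "ax": 0, "ay": 0, "az": 0, "gripper": 0}, {"x": 33.7, "y": 16.8, "z": 0, "ax": 0, "ay": 0, "az": 0, "gripper": 0}, {"x": 33.7, "y": 16.8, "z": 0, "ax": 0, "ay": 0, "az": 0, "gripper": 0}, {"x": 33.7, "y": 16.8, "z": 0, "ax": 0, "ay": 0, "az": 0, "gripper": 0}, {"x": 0, "y": 0, "z": 0, "ax": 0, "ay": 0, "az": 0, "gripper": 0}]}}

```text
clock: 4.03
position: [0.5798, 0.244, 0.3613]
ee_rot: [0.673, 0.739, -0.0, -0.002]
ft_force: [-0.9, 1.0, 0.3]
grip_width: 0.997
grasp_force: 0.0
```

{"name": "apply_moves", "arguments": {"rows": [{"x": 0, "y": 0, "z": 20.4, "ax": 0, "ay": 0, "az": 0, "gripper": 0}, {"x": 0, "y": 0, "z": 20.4, "ax": 0, "ay": 0, "az": 0, "gripper": 0}, {"x": 0, "y": 0, "z": 20.4, "ax": 0, "ay": 0, "az": 0, "gripper": 0}, {"x": 0, "y": 0, "z": 20.4, "ax": 0, "ay": 0, "az": 0, "gripper": 0}, {"x": 0, "y": 0, "z": 20.4, "ax": 0, "ay": 0, "az": 0, "gripper": 0}]}}

```text
clock: 4.45
position: [0.5811, 0.2359, 0.2604]
ee_rot: [0.677, 0.736, -0.0, 0.001]
ft_force: [-0.3, 0.5, 0.1]
grip_width: 0.998
grasp_force: 0.0
```

{"name": "apply_moves", "arguments": {"rows": [{"x": 0, "y": 0, "z": 0, "ax": 0, "ay": 0, "az": 0, "gripper": 0}, {"x": 0, "y": 0, "z": 0, "ax": 0, "ay": 0, "az": 0, "gripper": 0}]}}

```text
clock: 4.62
position: [0.5807, 0.2361, 0.2611]
ee_rot: [0.676, 0.737, -0.001, 0.0]
ft_force: [0.4, 1.0, 0.5]
grip_width: 1.001
grasp_force: 0.0
```

```bash
python3 - <<'E'
from h import *
st(); c=cam('wrist'); s=cam('scene')
a=c['color']; b=cv2.resize(s['color'][200:340,170:310],(420,420),interpolation=2)
im=np.hstack([a,b])[:,:,::-1]; cv2.imwrite('pics/w3.png',cv2.resize(im,None,fx=.8,fy=.8))
E
```

```text
4.6167 [0.5807 0.2361 0.2611] [[-0.08492692793889386, 0.9963867127563439, -0.0009672401301430382], [0.9963863236319508, 0.08492554035269886, -0.0013952329583349352], [-0.0013080481901814427, -0.001082237686252992, -0.9999985588847232]] [0.3714 0.9502 0.4644] 1.0011666893677555 0.0
```

View pics/w3.png

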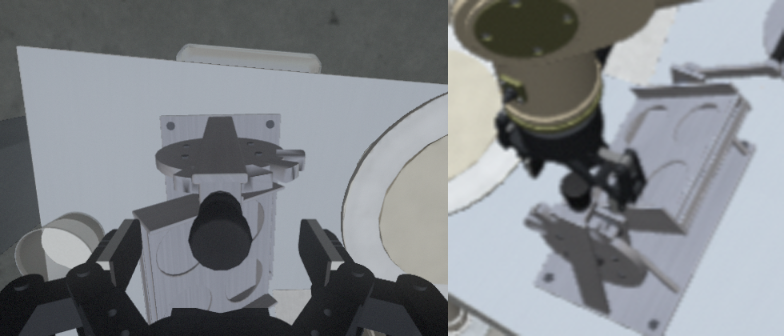

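The knob sits centred between the fingers. Close and draw.

{"name": "apply_moves", "arguments": {"newtons": 50, "rows": [{"x": 0, "y": 0, "z": 0, "ax": 0, "ay": 0, "az": 0, "gripper": 1}, {"x": 0, "y": 0, "z": 0, "ax": 0, "ay": 0, "az": 0, "gripper": 1}, {"x": 0, "y": 0, "z": 0, "ax": 0, "ay": 0, "az": 0, "gripper": 1}, {"x": 0, "y": 0, "z": 0, "ax": 0, "ay": 0, "az": 0, "gripper": 1}, {"x": 0, "y": 0, "z": 0, "ax": 0, "ay": 0, "az": 0, "gripper": 1}]}}

```text
clock: 5.13
position: [0.5807, 0.2379, 0.2616]
ee_rot: [0.676, 0.737, 0.0, 0.0]
ft_force: [1.0, -0.4, 2.2]
grip_width: 0.342
grasp_force: 49.1
```

{"name": "apply_moves", "arguments": {"rows": [{"x": 0, "y": 0, "z": 0, "ax": 0, "ay": 0, "az": 0, "gripper": 1}, {"x": 0, "y": 0, "z": 0, "ax": 0, "ay": 0, "az": 0, "gripper": 1}, {"x": 0, "y": 0, "z": 0, "ax": 0, "ay": 0, "az": 0, "gripper": 1}]}}

```text
clock: 5.38
position: [0.5807, 0.2379, 0.2615]
ee_rot: [0.676, 0.737, 0.0, 0.0]
ft_force: [0.1, -0.1, 1.8]
grip_width: 0.344
grasp_force: 49.1
```

{"name": "apply_moves", "arguments": {"rows": [{"x": 0, "y": 0, "z": -5, "ax": 0, "ay": 0, "az": 0, "gripper": 1}, {"x": 0, "y": 0, "z": -5, "ax": 0, "ay": 0, "az": 0, "gripper": 1}, {"x": 0, "y": 0, "z": -5, "ax": 0, "ay": 0, "az": 0, "gripper": 1}, {"x": 0, "y": 0, "z": -5, "ax": 0, "ay": 0, "az": 0, "gripper": 1}, {"x": 0, "y": 0, "z": -3, "ax": 0, "ay": 0, "az": 0, "gripper": 1}]}}

```text
clock: 5.8
position: [0.5806, 0.2378, 0.285]
ee_rot: [0.676, 0.737, 0.0, 0.0]
ft_force: [3.3, 2.9, -18.4]
grip_width: 0.344
grasp_force: 51.2
```

{"name": "apply_moves", "arguments": {"rows": [{"x": 0, "y": 0, "z": -2, "ax": 0, "ay": 0, "az": 0, "gripper": 1}, {"x": 0, "y": 0, "z": 0, "ax": 0, "ay": 0, "az": 0, "gripper": 1}]}}

```text
clock: 5.97
position: [0.5806, 0.2378, 0.285]
ee_rot: [0.676, 0.737, -0.001, -0.0]
ft_force: [5.2, 4.4, -13.5]
grip_width: 0.341
grasp_force: 52.6
```

Pin drawn (lift 23.5 mm to the stop). Release, rise and go above the lever.

{"name": "apply_moves", "arguments": {"rows": [{"x": 0, "y": 0, "z": 0, "ax": 0, "ay": 0, "az": 0, "gripper": 0}, {"x": 0, "y": 0, "z": 0, "ax": 0, "ay": 0, "az": 0, "gripper": 0}, {"x": 0, "y": 0, "z": 0, "ax": 0, "ay": 0, "az": 0, "gripper": 0}, {"x": 0, "y": 0, "z": 0, "ax": 0, "ay": 0, "az": 0, "gripper": 0}, {"x": 0, "y": 0, "z": 0, "ax": 0, "ay": 0, "az": 0, "gripper": 0}]}}

```text
clock: 6.38
position: [0.5807, 0.2378, 0.2868]
ee_rot: [0.676, 0.737, 0.0, 0.0]
ft_force: [-0.1, 0.3, -0.6]
grip_width: 0.994
grasp_force: 0.0
```

{"name": "apply_moves", "arguments": {"rows": [{"x": 0, "y": 0, "z": -15, "ax": 0, "ay": 0, "az": 0, "gripper": 0}, {"x": 0, "y": 0, "z": -20, "ax": 0, "ay": 0, "az": 0, "gripper": 0}, {"x": 0, "y": 0, "z": -20, "ax": 0, "ay": 0, "az": 0, "gripper": 0}, {"x": 0, "y": 0, "z": -20, "ax": 0, "ay": 0, "az": 0, "gripper": 0}, {"x": 0, "y": 0, "z": 0, "ax": 0, "ay": 0, "az": 0, "gripper": 0}]}}

```text
clock: 6.8
position: [0.5811, 0.2386, 0.3656]
ee_rot: [0.676, 0.737, 0.002, 0.001]
ft_force: [1.0, 0.2, 0.7]
grip_width: 0.999
grasp_force: 0.0
```

{"name": "apply_moves", "arguments": {"rows": [{"x": -33.1, "y": -11.2, "z": 0, "ax": 0, "ay": 0, "az": 0, "gripper": 0}, {"x": -33.1, "y": -11.2, "z": 0, "ax": 0, "ay": 0, "az": 0, "gripper": 0}, {"x": -33.1, "y": -11.2, "z": 0, "ax": 0, "ay": 0, "az": 0, "gripper": 0}, {"x": -33.1, "y": -11.2, "z": 0, "ax": 0, "ay": 0, "az": 0, "gripper": 0}, {"x": -33.1, "y": -11.2, "z": 0, "ax": 0, "ay": 0, "az": 0, "gripper": 0}]}}

```text
clock: 7.22
position: [0.5385, 0.0666, 0.361]
ee_rot: [0.676, 0.737, -0.0, 0.0]
ft_force: [0.3, 0.2, -0.6]
grip_width: 0.997
grasp_force: 0.0
```

{"name": "apply_moves", "arguments": {"rows": [{"x": -33.1, "y": -11.2, "z": 0, "ax": 0, "ay": 0, "az": 0, "gripper": 0}, {"x": -33.1, "y": -11.2, "z": 0, "ax": 0, "ay": 0, "az": 0, "gripper": 0}, {"x": -33.1, "y": -11.2, "z": 0, "ax": 0, "ay": 0, "az": 0, "gripper": 0}, {"x": -33.1, "y": -11.2, "z": 0, "ax": 0, "ay": 0, "az": 0, "gripper": 0}, {"x": 0, "y": 0, "z": 0, "ax": 0, "ay": 0, "az": 0, "gripper": 0}]}}

```text
clock: 7.63
position: [0.5046, -0.0757, 0.3609]
ee_rot: [0.679, 0.734, -0.001, 0.001]
ft_force: [-1.0, -0.9, -0.7]
grip_width: 0.998
grasp_force: 0.0
```

{"name": "apply_moves", "arguments": {"rows": [{"x": 0, "y": 0, "z": 20, "ax": 0, "ay": 0, "az": 0, "gripper": 0}, {"x": 0, "y": 0, "z": 20, "ax": 0, "ay": 0, "az": 0, "gripper": 0}, {"x": 0, "y": 0, "z": 20, "ax": 0, "ay": 0, "az": 0, "gripper": 0}, {"x": 0, "y": 0, "z": 20, "ax": 0, "ay": 0, "az": 0, "gripper": 0}, {"x": 0, "y": 0, "z": 0, "ax": 0, "ay": 0, "az": 0, "gripper": 0}]}}

```text
clock: 8.05
position: [0.5044, -0.0676, 0.2778]
ee_rot: [0.676, 0.737, -0.001, -0.002]
ft_force: [-1.0, -0.3, -0.6]
grip_width: 1.001
grasp_force: 0.0
```

```bash
python3 - <<'E'
from h import *
st(); c=cam('wrist','w4'); print(proj(c,[[.5051,-.0623,.197],[.5083,-.0972,.197],[.502,-.0273,.197]]))
E
```

```text
8.05 [ 0.5044 -0.0676  0.2778] [[-0.08697057079690637, 0.9961990732913628, -0.004850380262400731], [0.9962101584025762, 0.08697534189308911, 0.000781151773939543], [0.001200046154932272, -0.004764060873860424, -0.9999879317337865]] [-0.983  -0.3096 -0.5929] 1.0014627588460776 0.0
[[277.4001 213.9907]
 [277.544  261.7572]
 [277.4159 161.1702]]
```

View pics/w4.png

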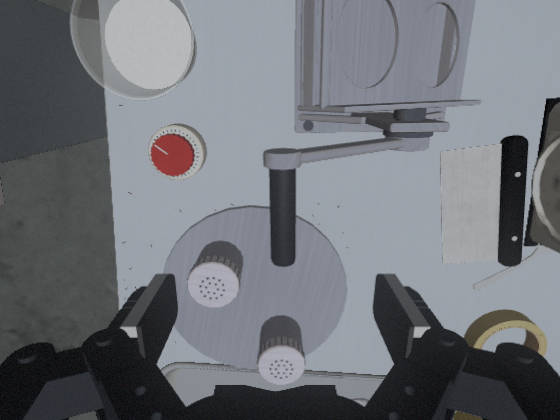

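The bar spans (283,165)-(283,262), within 3 mm of the prediction. Descend and grip it.

{"name": "apply_moves", "arguments": {"rows": [{"x": 0, "y": 1, "z": 22, "ax": 0, "ay": 0, "az": 0, "gripper": 0}, {"x": 0, "y": 1, "z": 22, "ax": 0, "ay": 0, "az": 0, "gripper": 0}, {"x": 0, "y": 0, "z": 22, "ax": 0, "ay": 0, "az": 0, "gripper": 0}, {"x": 0, "y": 0, "z": 21, "ax": 0, "ay": 0, "az": 0, "gripper": 0}, {"x": 0, "y": 0, "z": 0, "ax": 0, "ay": 0, "az": 0, "gripper": 0}]}}

```text
clock: 8.52
position: [0.5069, -0.0675, 0.1922]
ee_rot: [0.676, 0.737, -0.001, -0.002]
ft_force: [-1.2, -0.4, -0.4]
grip_width: 1.0
grasp_force: 0.0
```

{"name": "apply_moves", "arguments": {"newtons": 25, "rows": [{"x": 0, "y": 0, "z": 0, "ax": 0, "ay": 0, "az": 0, "gripper": 1}, {"x": 0, "y": 0, "z": 0, "ax": 0, "ay": 0, "az": 0, "gripper": 1}, {"x": 0, "y": 0, "z": 0, "ax": 0, "ay": 0, "az": 0, "gripper": 1}, {"x": 0, "y": 0, "z": 0, "ax": 0, "ay": 0, "az": 0, "gripper": 1}, {"x": 0, "y": 0, "z": 0, "ax": 0, "ay": 0, "az": 0, "gripper": 1}]}}

```text
clock: 8.93
position: [0.5086, -0.0676, 0.1953]
ee_rot: [0.676, 0.737, 0.0, 0.001]
ft_force: [-0.0, -0.4, -0.6]
grip_width: 0.3
grasp_force: 0.0
```

{"name": "apply_moves", "arguments": {"rows": [{"x": 0, "y": 0, "z": 0, "ax": 0, "ay": 0, "az": 0, "gripper": 1}, {"x": 0, "y": 0, "z": 0, "ax": 0, "ay": 0, "az": 0, "gripper": 1}, {"x": 0, "y": 0, "z": 0, "ax": 0, "ay": 0, "az": 0, "gripper": 1}]}}

```text
clock: 9.18
position: [0.5087, -0.0676, 0.1947]
ee_rot: [0.676, 0.737, 0.0, 0.001]
ft_force: [3.2, -0.1, -0.1]
grip_width: 0.191
grasp_force: 26.8
```

{"name": "apply_moves", "arguments": {"rows": [{"x": 0, "y": -4.2, "z": 6.3, "ax": 0, "ay": 0, "az": 0, "gripper": 1}, {"x": 0, "y": -3.8, "z": 6.6, "ax": 0, "ay": 0, "az": 0, "gripper": 1}, {"x": 0, "y": -3.4, "z": 6.9, "ax": 0, "ay": 0, "az": 0, "gripper": 1}, {"x": 0, "y": -2.9, "z": 7, "ax": 0, "ay": 0, "az": 0, "gripper": 1}, {"x": 0, "y": -2.5, "z": 7.2, "ax": 0, "ay": 0, "az": 0, "gripper": 1}]}}

```text
clock: 9.6
position: [0.4915, -0.0693, 0.1598]
ee_rot: [0.676, 0.737, 0.0, 0.001]
ft_force: [7.1, -0.9, 3.2]
grip_width: 0.185
grasp_force: 26.0
```

{"name": "apply_moves", "arguments": {"rows": [{"x": 0, "y": -2.1, "z": 7.4, "ax": 0, "ay": 0, "az": 0, "gripper": 1}, {"x": 0, "y": -1.6, "z": 7.5, "ax": 0, "ay": 0, "az": 0, "gripper": 1}, {"x": 0, "y": -1.2, "z": 7.5, "ax": 0, "ay": 0, "az": 0, "gripper": 1}, {"x": 0, "y": -0.7, "z": 7.6, "ax": 0, "ay": 0, "az": 0, "gripper": 1}, {"x": 0, "y": -0.2, "z": 7.6, "ax": 0, "ay": 0, "az": 0, "gripper": 1}]}}

```text
clock: 10.02
position: [0.4867, -0.0698, 0.1227]
ee_rot: [0.676, 0.737, 0.001, 0.001]
ft_force: [9.6, -1.3, 4.5]
grip_width: 0.185
grasp_force: 24.8
```

{"name": "apply_moves", "arguments": {"rows": [{"x": 0, "y": 0, "z": 0, "ax": 0, "ay": 0, "az": 0, "gripper": 1}, {"x": 0, "y": 0, "z": 0, "ax": 0, "ay": 0, "az": 0, "gripper": 1}, {"x": 0, "y": 0, "z": 0, "ax": 0, "ay": 0, "az": 0, "gripper": 1}]}}

```text
clock: 10.27
position: [0.4867, -0.0697, 0.1225]
ee_rot: [0.676, 0.737, 0.001, 0.001]
ft_force: [10.8, -2.1, -2.8]
grip_width: 0.187
grasp_force: 24.4
```

```bash
python3 - <<'E'
from h import *
st(); c=cam('top'); s=cam('scene')
a=cv2.resize(c['color'][150:310,150:340],(400,420-80),interpolation=2);b=cv2.resize(s['color'][200:340,180:345],(400,340),interpolation=2)
cv2.imwrite('pics/l1.png',np.hstack([a,b])[:,:,::-1])
E
```

```text
10.2667 [ 0.4867 -0.0697  0.1225] [[-0.0869265427651982, 0.9962100362707104, 0.0030561080478150727], [0.9962146980912353, 0.08692683009869337, 3.8935609510530296e-05], [-0.00022686974007296275, 0.0030479242941134936, -0.9999953293329016]] [10.7723 -2.0979 -2.7834] 0.1867508671729668 24.375623166561127
```

View pics/l1.png

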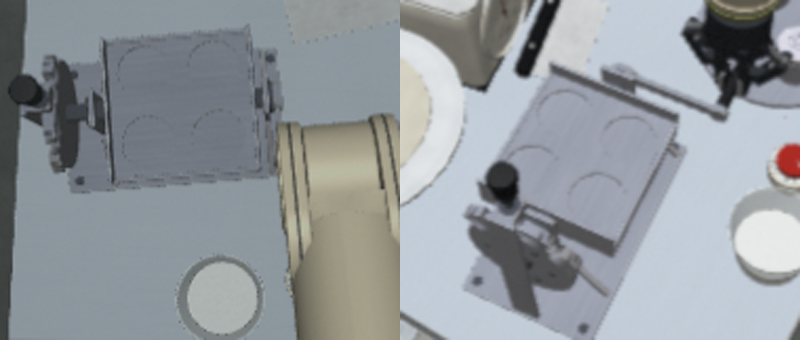

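Rack looks level (lever dropped 72 mm as computed). Release, rise, go to the knob with fingers shut.

{"name": "apply_moves", "arguments": {"rows": [{"x": 0, "y": 0, "z": 0, "ax": 0, "ay": 0, "az": 0, "gripper": 0}, {"x": 0, "y": 0, "z": 0, "ax": 0, "ay": 0, "az": 0, "gripper": 0}, {"x": 0, "y": 0, "z": 0, "ax": 0, "ay": 0, "az": 0, "gripper": 0}, {"x": 0, "y": 0, "z": 0, "ax": 0, "ay": 0, "az": 0, "gripper": 0}, {"x": 0, "y": 0, "z": 0, "ax": 0, "ay": 0, "az": 0, "gripper": 0}]}}

```text
clock: 10.78
position: [0.4851, -0.0695, 0.1223]
ee_rot: [0.676, 0.737, -0.0, -0.0]
ft_force: [0.4, -0.7, -0.6]
grip_width: 0.881
grasp_force: 0.0
```

{"name": "apply_moves", "arguments": {"rows": [{"x": 0, "y": 0, "z": -20, "ax": 0, "ay": 0, "az": 0, "gripper": 0}, {"x": 0, "y": 0, "z": -30, "ax": 0, "ay": 0, "az": 0, "gripper": 0}, {"x": 0, "y": 0, "z": -32, "ax": 0, "ay": 0, "az": 0, "gripper": 0}, {"x": 0, "y": 0, "z": -32, "ax": 0, "ay": 0, "az": 0, "gripper": 0}, {"x": 0, "y": 0, "z": -32, "ax": 0, "ay": 0, "az": 0, "gripper": 0}]}}

```text
clock: 11.2
position: [0.4851, -0.0693, 0.2701]
ee_rot: [0.676, 0.737, -0.0, -0.0]
ft_force: [0.6, 0.3, 0.5]
grip_width: 1.001
grasp_force: 0.0
```

{"name": "apply_moves", "arguments": {"rows": [{"x": 0, "y": 0, "z": -32, "ax": 0, "ay": 0, "az": 0, "gripper": 1}, {"x": 0, "y": 0, "z": -32, "ax": 0, "ay": 0, "az": 0, "gripper": 1}, {"x": 0, "y": 0, "z": -32, "ax": 0, "ay": 0, "az": 0, "gripper": 1}, {"x": 29.8, "y": 12, "z": 0, "ax": 0, "ay": 0, "az": 0, "gripper": 1}, {"x": 29.8, "y": 12, "z": 0, "ax": 0, "ay": 0, "az": 0, "gripper": 1}]}}

```text
clock: 11.62
position: [0.505, -0.0089, 0.3664]
ee_rot: [0.677, 0.736, 0.0, 0.001]
ft_force: [0.4, -0.1, -0.8]
grip_width: 0.301
grasp_force: 0.0
```

{"name": "apply_moves", "arguments": {"rows": [{"x": 29.8, "y": 12, "z": 0, "ax": 0, "ay": 0, "az": 0, "gripper": 1}, {"x": 29.8, "y": 12, "z": 0, "ax": 0, "ay": 0, "az": 0, "gripper": 1}, {"x": 29.8, "y": 12, "z": 0, "ax": 0, "ay": 0, "az": 0, "gripper": 1}, {"x": 29.8, "y": 12, "z": 0, "ax": 0, "ay": 0, "az": 0, "gripper": 1}, {"x": 29.8, "y": 12, "z": 0, "ax": 0, "ay": 0, "az": 0, "gripper": 1}]}}

```text
clock: 12.03
position: [0.5513, 0.1469, 0.3645]
ee_rot: [0.676, 0.737, -0.0, 0.0]
ft_force: [-0.3, -0.3, 0.3]
grip_width: -0.001
grasp_force: 0.0
```

{"name": "apply_moves", "arguments": {"rows": [{"x": 29.8, "y": 12, "z": 0, "ax": 0, "ay": 0, "az": 0, "gripper": 1}, {"x": 29.8, "y": 12, "z": 0, "ax": 0, "ay": 0, "az": 0, "gripper": 1}, {"x": 29.8, "y": 12, "z": 0, "ax": 0, "ay": 0, "az": 0, "gripper": 1}, {"x": 0, "y": 0, "z": 0, "ax": 0, "ay": 0, "az": 0, "gripper": 1}, {"x": 0, "y": 0, "z": 0, "ax": 0, "ay": 0, "az": 0, "gripper": 1}]}}

```text
clock: 12.45
position: [0.5784, 0.2403, 0.3638]
ee_rot: [0.674, 0.739, -0.0, -0.001]
ft_force: [-0.1, -0.4, -0.4]
grip_width: 0.002
grasp_force: 0.0
```

{"name": "apply_moves", "arguments": {"rows": [{"x": 0, "y": 0, "z": 15, "ax": 0, "ay": 0, "az": 0, "gripper": 1}, {"x": 0, "y": 0, "z": 15, "ax": 0, "ay": 0, "az": 0, "gripper": 1}, {"x": 0, "y": 0, "z": 12, "ax": 0, "ay": 0, "az": 0, "gripper": 1}, {"x": 0, "y": 0, "z": 6, "ax": 0, "ay": 0, "az": 0, "gripper": 1}, {"x": 0, "y": 0, "z": 4, "ax": 0, "ay": 0, "az": 0, "gripper": 1}]}}

```text
clock: 12.87
position: [0.5793, 0.2364, 0.3121]
ee_rot: [0.676, 0.737, -0.001, 0.0]
ft_force: [-0.7, -2.0, 2.2]
grip_width: -0.0
grasp_force: 1.1
```

{"name": "apply_moves", "arguments": {"rows": [{"x": 0, "y": 0, "z": 4, "ax": 0, "ay": 0, "az": 0, "gripper": 1}, {"x": 0, "y": 0, "z": 4, "ax": 0, "ay": 0, "az": 0, "gripper": 1}, {"x": 0, "y": 0, "z": 4, "ax": 0, "ay": 0, "az": 0, "gripper": 1}, {"x": 0, "y": 0, "z": 4, "ax": 0, "ay": 0, "az": 0, "gripper": 1}, {"x": 0, "y": 0, "z": 3, "ax": 0, "ay": 0, "az": 0, "gripper": 1}]}}

```text
clock: 13.28
position: [0.5796, 0.2375, 0.2941]
ee_rot: [0.676, 0.737, 0.0, 0.001]
ft_force: [0.1, -2.5, 4.8]
grip_width: -0.0
grasp_force: 2.3
```

{"name": "apply_moves", "arguments": {"rows": [{"x": 0, "y": 0, "z": 2, "ax": 0, "ay": 0, "az": 0, "gripper": 1}, {"x": 0, "y": 0, "z": 1, "ax": 0, "ay": 0, "az": 0, "gripper": 1}, {"x": 0, "y": 0, "z": 0, "ax": 0, "ay": 0, "az": 0, "gripper": 1}]}}

```text
clock: 13.53
position: [0.5794, 0.2377, 0.2906]
ee_rot: [0.676, 0.737, 0.0, 0.0]
ft_force: [0.8, -1.2, 1.7]
grip_width: 0.001
grasp_force: 0.9
```

{"name": "apply_moves", "arguments": {"rows": [{"x": 0, "y": 0, "z": 2, "ax": 0, "ay": 0, "az": 0, "gripper": 1}, {"x": 0, "y": 0, "z": 1, "ax": 0, "ay": 0, "az": 0, "gripper": 1}, {"x": 0, "y": 0, "z": 0, "ax": 0, "ay": 0, "az": 0, "gripper": 1}]}}

```text
clock: 13.78
position: [0.5796, 0.2379, 0.29]
ee_rot: [0.676, 0.737, 0.001, 0.001]
ft_force: [-3.3, -5.5, 18.0]
grip_width: 0.001
grasp_force: 8.9
```

Pin home (18 N at the stop, TCP 0.290). Rise and head to the shakers.

{"name": "apply_moves", "arguments": {"rows": [{"x": 0, "y": 0, "z": -20, "ax": 0, "ay": 0, "az": 0, "gripper": 0}, {"x": 0, "y": 0, "z": -30, "ax": 0, "ay": 0, "az": 0, "gripper": 0}, {"x": 0, "y": 0, "z": -25, "ax": 0, "ay": 0, "az": 0, "gripper": 0}, {"x": -32.1, "y": -12.8, "z": 0, "ax": 0, "ay": 0, "az": 0, "gripper": 0}, {"x": -32.1, "y": -12.8, "z": 0, "ax": 0, "ay": 0, "az": 0, "gripper": 0}]}}

```text
clock: 14.2
position: [0.5583, 0.1749, 0.3635]
ee_rot: [0.673, 0.74, 0.001, -0.001]
ft_force: [1.0, -0.9, -0.5]
grip_width: 0.709
grasp_force: 0.0
```

{"name": "apply_moves", "arguments": {"rows": [{"x": -32.1, "y": -12.8, "z": 0, "ax": 0, "ay": 0, "az": 0, "gripper": 0}, {"x": -32.1, "y": -12.8, "z": 0, "ax": 0, "ay": 0, "az": 0, "gripper": 0}, {"x": -32.1, "y": -12.8, "z": 0, "ax": 0, "ay": 0, "az": 0, "gripper": 0}, {"x": -32.1, "y": -12.8, "z": 0, "ax": 0, "ay": 0, "az": 0, "gripper": 0}, {"x": -32.1, "y": -12.8, "z": 0, "ax": 0, "ay": 0, "az": 0, "gripper": 0}]}}

```text
clock: 14.62
position: [0.5086, 0.0053, 0.3623]
ee_rot: [0.675, 0.737, 0.0, -0.0]
ft_force: [0.3, -0.5, -0.4]
grip_width: 0.996
grasp_force: 0.0
```

{"name": "apply_moves", "arguments": {"rows": [{"x": -32.1, "y": -12.8, "z": 0, "ax": 0, "ay": 0, "az": 0, "gripper": 0}, {"x": -32.1, "y": -12.8, "z": 0, "ax": 0, "ay": 0, "az": 0, "gripper": 0}, {"x": 0, "y": 0, "z": 0, "ax": 0, "ay": 0, "az": 0, "gripper": 0}, {"x": 0, "y": 0, "z": 0, "ax": 0, "ay": 0, "az": 0, "gripper": 0}]}}

```text
clock: 14.95
position: [0.4891, -0.0618, 0.3624]
ee_rot: [0.677, 0.736, -0.0, -0.0]
ft_force: [0.4, 0.2, -0.9]
grip_width: 1.004
grasp_force: 0.0
```

```bash
python3 - <<'E'
from h import *
st(); c=cam('wrist','w5'); print(proj(c,[[.525,-.273,.104],[.4485,-.178,.104]]))
I=c['color'].astype(int); m=((I.min(2)>165)).astype(np.uint8); m=cv2.morphologyEx(m,3,np.ones((9,9)))
n,l,s,ce=cv2.connectedComponentsWithStats(m)
for i in range(1,n):
    if s[i,4]>300: print(s[i],ce[i],onplane(c,ce[i],.104))
E
```

```text
14.95 [ 0.4891 -0.0618  0.3624] [[-0.08313242629423956, 0.9965384344267689, -0.00038523846855598], [0.9965385046587818, 0.08313238411097224, -0.0001242757634870647], [-9.181978244027241e-05, -0.0003942363131400642, -0.9999999180734253]] [ 0.4058  0.179  -0.9172] 1.0041013695191279 0.0
[[288.6501 322.5478]
 [235.2807 254.8367]]
[   0    0   44  198 5070] [ 17.0282 109.6355] [ 0.2042 -0.0226  0.104 ]
[ 141    0   82  105 5216] [185.6936  56.339 ] [0.3866 0.0467 0.104 ]
[182 127  43  43 449] [207.7194 144.5991] [ 0.4112 -0.0429  0.104 ]
[ 422  140   49  101 4308] [446.8264 189.5511] [ 0.6927 -0.0725  0.104 ]
[ 216  237   40   36 1124] [236.0107 254.6753] [ 0.4494 -0.1777  0.104 ]
[273 307  37  31 896] [291.1975 322.3683] [ 0.5284 -0.2724  0.104 ]
```

View pics/w5.png

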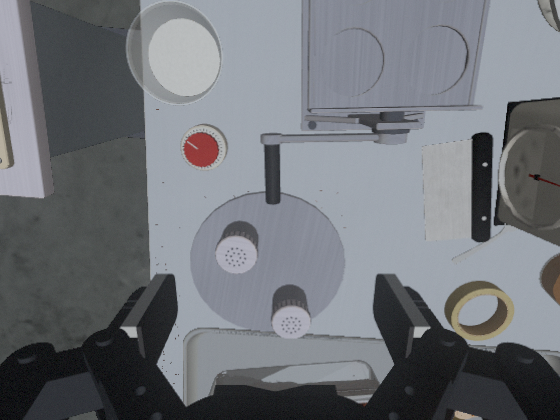

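Shakers unchanged: caps at (236,255) and (291,322), giving (0.449,-0.178) and (0.527,-0.273). Going to the first.

{"name": "apply_moves", "arguments": {"rows": [{"x": -28, "y": -12.4, "z": 20, "ax": 0, "ay": 0, "az": 0, "gripper": 0}, {"x": -28, "y": -12.4, "z": 20, "ax": 0, "ay": 0, "az": 0, "gripper": 0}, {"x": -28, "y": -12.4, "z": 20, "ax": 0, "ay": 0, "az": 0, "gripper": 0}, {"x": -28, "y": -12.4, "z": 20, "ax": 0, "ay": 0, "az": 0, "gripper": 0}, {"x": 0, "y": 0, "z": 30, "ax": 0, "ay": 0, "az": 0, "gripper": 0}]}}

```text
clock: 15.42
position: [0.4491, -0.1804, 0.2526]
ee_rot: [0.677, 0.736, -0.0, 0.001]
ft_force: [0.4, -1.3, 0.3]
grip_width: 1.002
grasp_force: 0.0
```

{"name": "apply_moves", "arguments": {"rows": [{"x": 0, "y": 0, "z": 35, "ax": 0, "ay": 0, "az": 0, "gripper": 0}, {"x": 0, "y": 0, "z": 35, "ax": 0, "ay": 0, "az": 0, "gripper": 0}, {"x": 0, "y": 0, "z": 32, "ax": 0, "ay": 0, "az": 0, "gripper": 0}, {"x": 0, "y": 0, "z": 0, "ax": 0, "ay": 0, "az": 0, "gripper": 0}]}}

```text
clock: 15.75
position: [0.4474, -0.173, 0.1453]
ee_rot: [0.674, 0.738, -0.001, -0.004]
ft_force: [-0.6, 0.2, -1.0]
grip_width: 1.002
grasp_force: 0.0
```

```bash
python3 - <<'E'
from h import *
st(); c=cam('wrist','w6'); print(proj(c,[[.449,-.178,.104]]), proj(c,get_obs()['position']))
E
```

```text
15.75 [ 0.4474 -0.173   0.1453] [[-0.09014595389264862, 0.9959032130071553, -0.007106146551362597], [0.9959126174910883, 0.09018259458035122, 0.0050157708087169555], [0.005636072997578807, -0.006624949568184102, -0.9999621716467006]] [-0.6104  0.186  -0.9674] 1.002173835892489 0.0
[[277.7373 255.2937]] [[278.6111 291.8793]]
```

View pics/w6.png

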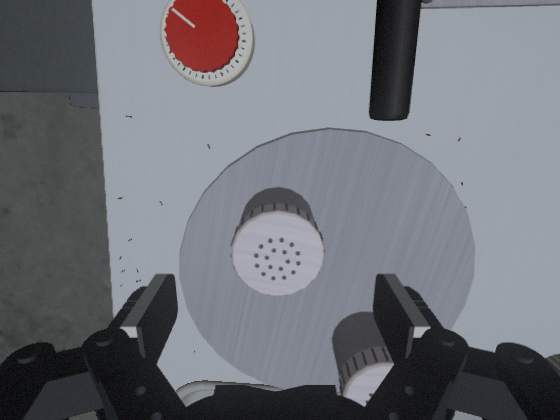

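The cap is at (278,252), on the prediction. Descend and grip.

{"name": "apply_moves", "arguments": {"newtons": 40, "rows": [{"x": 0, "y": 0, "z": 22, "ax": 0, "ay": 0, "az": 0, "gripper": 0}, {"x": 0, "y": 0, "z": 22, "ax": 0, "ay": 0, "az": 0, "gripper": 0}, {"x": 0, "y": 0, "z": 19, "ax": 0, "ay": 0, "az": 0, "gripper": 0}, {"x": 0, "y": 0, "z": 0, "ax": 0, "ay": 0, "az": 0, "gripper": 0}, {"x": 0, "y": 0, "z": 0, "ax": 0, "ay": 0, "az": 0, "gripper": 0}]}}

```text
clock: 16.22
position: [0.4511, -0.1754, 0.0894]
ee_rot: [0.675, 0.738, 0.0, 0.0]
ft_force: [1.0, -0.0, -0.1]
grip_width: 0.998
grasp_force: 0.0
```

{"name": "apply_moves", "arguments": {"rows": [{"x": 0, "y": 0, "z": 0, "ax": 0, "ay": 0, "az": 0, "gripper": 1}, {"x": 0, "y": 0, "z": 0, "ax": 0, "ay": 0, "az": 0, "gripper": 1}, {"x": 0, "y": 0, "z": 0, "ax": 0, "ay": 0, "az": 0, "gripper": 1}, {"x": 0, "y": 0, "z": 0, "ax": 0, "ay": 0, "az": 0, "gripper": 1}, {"x": 0, "y": 0, "z": 0, "ax": 0, "ay": 0, "az": 0, "gripper": 1}]}}

```text
clock: 16.63
position: [0.451, -0.1762, 0.0895]
ee_rot: [0.676, 0.737, 0.0, 0.001]
ft_force: [-2.3, 1.0, 9.5]
grip_width: 0.619
grasp_force: 40.2
```

The grip is high (TCP 0.0895); regrip about 8 mm lower.

{"name": "apply_moves", "arguments": {"rows": [{"x": 0, "y": 0, "z": 0, "ax": 0, "ay": 0, "az": 0, "gripper": 0}, {"x": 0, "y": 0, "z": 0, "ax": 0, "ay": 0, "az": 0, "gripper": 0}, {"x": 0, "y": 0, "z": 4, "ax": 0, "ay": 0, "az": 0, "gripper": 0}, {"x": 0, "y": 0, "z": 4, "ax": 0, "ay": 0, "az": 0, "gripper": 0}, {"x": 0, "y": 0, "z": 0, "ax": 0, "ay": 0, "az": 0, "gripper": 0}]}}

```text
clock: 17.05
position: [0.4494, -0.1758, 0.0788]
ee_rot: [0.676, 0.737, -0.0, -0.001]
ft_force: [0.5, -0.2, -0.5]
grip_width: 1.0
grasp_force: 0.0
```

{"name": "apply_moves", "arguments": {"rows": [{"x": 0, "y": 0, "z": 0, "ax": 0, "ay": 0, "az": 0, "gripper": 1}, {"x": 0, "y": 0, "z": 0, "ax": 0, "ay": 0, "az": 0, "gripper": 1}, {"x": 0, "y": 0, "z": 0, "ax": 0, "ay": 0, "az": 0, "gripper": 1}, {"x": 0, "y": 0, "z": 0, "ax": 0, "ay": 0, "az": 0, "gripper": 1}, {"x": 0, "y": 0, "z": 0, "ax": 0, "ay": 0, "az": 0, "gripper": 1}]}}

```text
clock: 17.47
position: [0.4502, -0.1759, 0.08]
ee_rot: [0.676, 0.737, 0.0, 0.0]
ft_force: [-0.4, 1.3, 3.5]
grip_width: 0.622
grasp_force: 42.0
```

{"name": "apply_moves", "arguments": {"rows": [{"x": 0, "y": 0, "z": -5, "ax": 0, "ay": 0, "az": 0, "gripper": 1}, {"x": 0, "y": 0, "z": -10, "ax": 0, "ay": 0, "az": 0, "gripper": 1}, {"x": 0, "y": 0, "z": -20, "ax": 0, "ay": 0, "az": 0, "gripper": 1}, {"x": 0, "y": 0, "z": 0, "ax": 0, "ay": 0, "az": 0, "gripper": 1}]}}

```text
clock: 17.8
position: [0.4516, -0.1763, 0.1181]
ee_rot: [0.676, 0.737, 0.001, 0.002]
ft_force: [0.9, -0.8, -1.3]
grip_width: 0.622
grasp_force: 42.4
```

{"name": "apply_moves", "arguments": {"rows": [{"x": 0, "y": 0, "z": -36, "ax": 0, "ay": 0, "az": 0, "gripper": 1}, {"x": 0, "y": 0, "z": -36, "ax": 0, "ay": 0, "az": 0, "gripper": 1}, {"x": 0, "y": 0, "z": -36, "ax": 0, "ay": 0, "az": 0, "gripper": 1}, {"x": 0, "y": 0, "z": -36, "ax": 0, "ay": 0, "az": 0, "gripper": 1}, {"x": 0, "y": 0, "z": -30, "ax": 0, "ay": 0, "az": 0, "gripper": 1}]}}

```text
clock: 18.22
position: [0.45, -0.1757, 0.2915]
ee_rot: [0.676, 0.737, -0.0, 0.001]
ft_force: [0.8, -0.6, -1.4]
grip_width: 0.619
grasp_force: 43.2
```

{"name": "apply_moves", "arguments": {"rows": [{"x": 31.4, "y": 15.7, "z": 0, "ax": 0, "ay": 0, "az": 0, "gripper": 1}, {"x": 31.4, "y": 15.7, "z": 0, "ax": 0, "ay": 0, "az": 0, "gripper": 1}, {"x": 31.4, "y": 15.7, "z": 0, "ax": 0, "ay": 0, "az": 0, "gripper": 1}, {"x": 31.4, "y": 15.7, "z": 0, "ax": 0, "ay": 0, "az": 0, "gripper": 1}, {"x": 31.4, "y": 15.7, "z": 0, "ax": 0, "ay": 0, "az": 0, "gripper": 1}]}}

```text
clock: 18.63
position: [0.5147, -0.0113, 0.289]
ee_rot: [0.676, 0.737, -0.0, 0.001]
ft_force: [1.4, -0.4, -2.4]
grip_width: 0.624
grasp_force: 43.3
```

{"name": "apply_moves", "arguments": {"rows": [{"x": 31.4, "y": 15.7, "z": 0, "ax": 0, "ay": 0, "az": 0, "gripper": 1}, {"x": 0, "y": 0, "z": 0, "ax": 0, "ay": 0, "az": 0, "gripper": 1}, {"x": 0, "y": 0, "z": 0, "ax": 0, "ay": 0, "az": 0, "gripper": 1}]}}

```text
clock: 18.88
position: [0.5273, 0.0225, 0.2886]
ee_rot: [0.674, 0.739, 0.0, -0.0]
ft_force: [-0.0, -0.8, -2.1]
grip_width: 0.617
grasp_force: 43.4
```

```bash
python3 - <<'E'
from h import *
st(); c=cam('wrist','w7'); y=np.radians(5.1); A=np.array([.594,.0984]);X=np.array([np.cos(y),np.sin(y)]);Y=np.array([-X[1],X[0]])
P=[np.r_[A+a*.042*X+b*.042*Y,.117] for a,b in((-1,1),(-1,-1),(1,1),(1,-1))];print(np.array(P),proj(c,P))
im=c['color'][:,:,::-1].copy()
for p in P:
    q=[np.r_[p[:2]+.032*np.array([np.cos(a),np.sin(a)]),.117] for a in np.linspace(0,6.28,40)]
    for u in proj(c,q): cv2.circle(im,tuple(int(v) for v in np.round(u)),0,(0,0,255),-1)
cv2.imwrite('pics/w7.png',cv2.resize(im,None,fx=1.4,fy=1.4,interpolation=2))
E
```

```text
18.8833 [0.5273 0.0225 0.2886] [[-0.09175312671327952, 0.9957817400424819, -0.0002998938214688378], [0.995781211622515, 0.09175339294734573, 0.0010456874514877704], [0.0010687927456267915, -0.00020268353966150184, -0.99999940830055]] [-0.0412 -0.7695 -2.1469] 0.6173607006656745 43.405378460884094
[[0.5484 0.1365 0.117 ]
 [0.5559 0.0528 0.117 ]
 [0.6321 0.144  0.117 ]
 [0.6396 0.0603 0.117 ]] [[313.7506  52.8371]
 [310.0867 156.2334]
 [417.7051  52.739 ]
 [404.7171 156.3321]]
```

View pics/w7.png

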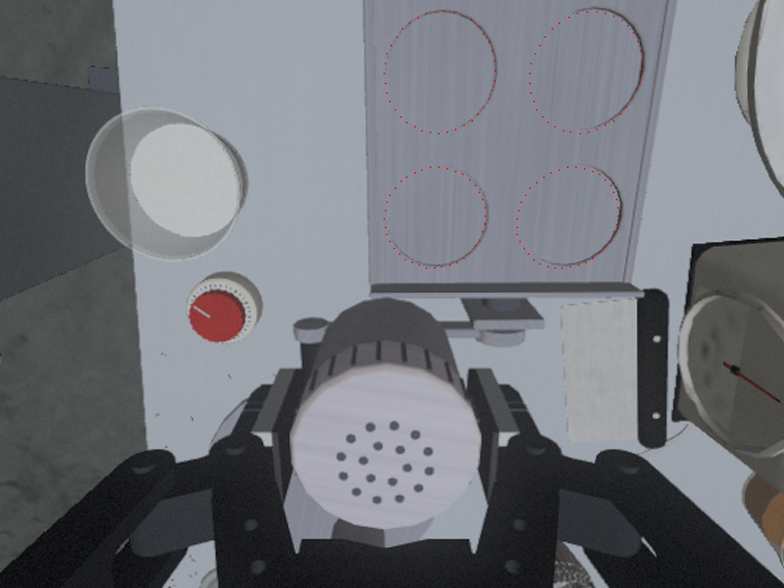

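The predicted pocket rims lie right on the holes and the front edge has no lip. I'll compute the shaker's offset in the grip.

```bash
python3 - <<'E'
from h import *
c=cam('wrist');o=get_obs();p=o['position'];M=R.from_quat(o['ee_rot']).as_matrix()
q=onplane(c,(275.5,318.5),p[2]+.024);print('cap offset tool mm',M.T@(q-p)*1000,p)
for T in ([.5484,.1365,.160],[.6396,.0603,.160]):
    print(M.T@(np.array(T)-np.r_[q[:2],p[2]])*1000)
E
```

```text
cap offset tool mm [  2.18312531   0.19446108 -24.00108017] [0.52721906 0.01925521 0.28852223]
[112.83603199  31.10227544 128.45670017]
[ 29.02996642 115.36628536 128.45443463]
```

{"name": "apply_moves", "arguments": {"rows": [{"x": 38, "y": 10.4, "z": 0, "ax": 0, "ay": 0, "az": 0, "gripper": 1}, {"x": 38, "y": 10.4, "z": 0, "ax": 0, "ay": 0, "az": 0, "gripper": 1}, {"x": 38, "y": 10.4, "z": 0, "ax": 0, "ay": 0, "az": 0, "gripper": 1}, {"x": 0, "y": 0, "z": 0, "ax": 0, "ay": 0, "az": 0, "gripper": 1}, {"x": 0, "y": 0, "z": 30, "ax": 0, "ay": 0, "az": 0, "gripper": 1}]}}

```text
clock: 19.4
position: [0.5503, 0.1393, 0.263]
ee_rot: [0.674, 0.738, 0.003, 0.002]
ft_force: [1.9, 0.0, -2.8]
grip_width: 0.626
grasp_force: 43.4
```

{"name": "apply_moves", "arguments": {"rows": [{"x": 0, "y": 0, "z": 30, "ax": 0, "ay": 0, "az": 0, "gripper": 1}, {"x": 0, "y": 0, "z": 25, "ax": 0, "ay": 0, "az": 0, "gripper": 1}, {"x": 0, "y": 0, "z": 15, "ax": 0, "ay": 0, "az": 0, "gripper": 1}, {"x": 0, "y": 0, "z": 0, "ax": 0, "ay": 0, "az": 0, "gripper": 1}, {"x": 0, "y": 0, "z": 0, "ax": 0, "ay": 0, "az": 0, "gripper": 1}]}}

```text
clock: 19.82
position: [0.5485, 0.1347, 0.1887]
ee_rot: [0.676, 0.737, -0.001, -0.0]
ft_force: [0.4, 0.4, -1.5]
grip_width: 0.619
grasp_force: 43.4
```

```bash
python3 - <<'E'
from h import *
st();o=get_obs();p=o['position'];M=R.from_quat(o['ee_rot']).as_matrix()
print(M.T@(np.array([.5484,.1365,.135])-p)*1000)
E
```

```text
19.8167 [0.5485 0.1347 0.1887] [[-0.08505742885913649, 0.9963755970358262, -0.0009504879662893732], [0.9963758049371615, 0.08505669960761662, -0.0007830630138618237], [-0.0006993795085239183, -0.0010136485390884326, -0.9999992416921838]] [ 0.408   0.4105 -1.5262] 0.6192408687167162 43.43724489212036
[ 1.8672  0.0677 53.6541]
```

{"name": "apply_moves", "arguments": {"rows": [{"x": 1, "y": 0, "z": 14, "ax": 0, "ay": 0, "az": 0, "gripper": 1}, {"x": 0, "y": 0, "z": 12, "ax": 0, "ay": 0, "az": 0, "gripper": 1}, {"x": 0, "y": 0, "z": 10, "ax": 0, "ay": 0, "az": 0, "gripper": 1}, {"x": 0, "y": 0, "z": 8, "ax": 0, "ay": 0, "az": 0, "gripper": 1}, {"x": 0, "y": 0, "z": 0, "ax": 0, "ay": 0, "az": 0, "gripper": 1}]}}

```text
clock: 20.23
position: [0.5476, 0.1368, 0.1427]
ee_rot: [0.676, 0.737, -0.001, -0.001]
ft_force: [0.0, -0.1, -2.2]
grip_width: 0.619
grasp_force: 43.4
```

{"name": "apply_moves", "arguments": {"rows": [{"x": 0, "y": 0, "z": 5, "ax": 0, "ay": 0, "az": 0, "gripper": 1}, {"x": 0, "y": 0, "z": 3, "ax": 0, "ay": 0, "az": 0, "gripper": 1}, {"x": 0, "y": 0, "z": 0, "ax": 0, "ay": 0, "az": 0, "gripper": 1}, {"x": 0, "y": 0, "z": 0, "ax": 0, "ay": 0, "az": 0, "gripper": 1}]}}

```text
clock: 20.57
position: [0.5485, 0.1373, 0.1368]
ee_rot: [0.676, 0.737, 0.0, 0.0]
ft_force: [-0.5, 0.3, -1.3]
grip_width: 0.623
grasp_force: 43.4
```

{"name": "apply_moves", "arguments": {"rows": [{"x": 0, "y": 0, "z": 0, "ax": 0, "ay": 0, "az": 0, "gripper": 0}, {"x": 0, "y": 0, "z": 0, "ax": 0, "ay": 0, "az": 0, "gripper": 0}, {"x": 0, "y": 0, "z": 0, "ax": 0, "ay": 0, "az": 0, "gripper": 0}, {"x": 0, "y": 0, "z": -15, "ax": 0, "ay": 0, "az": 0, "gripper": 0}, {"x": 0, "y": 0, "z": -30, "ax": 0, "ay": 0, "az": 0, "gripper": 0}]}}

```text
clock: 20.98
position: [0.5469, 0.1364, 0.1796]
ee_rot: [0.676, 0.737, -0.002, -0.002]
ft_force: [0.4, -0.6, -0.4]
grip_width: 0.999
grasp_force: 0.0
```

{"name": "apply_moves", "arguments": {"rows": [{"x": 0, "y": 0, "z": -36, "ax": 0, "ay": 0, "az": 0, "gripper": 0}, {"x": 0, "y": 0, "z": -36, "ax": 0, "ay": 0, "az": 0, "gripper": 0}, {"x": 0, "y": 0, "z": -36, "ax": 0, "ay": 0, "az": 0, "gripper": 0}, {"x": -32.5, "y": -4.6, "z": 0, "ax": 0, "ay": 0, "az": 0, "gripper": 0}, {"x": -32.5, "y": -4.6, "z": 0, "ax": 0, "ay": 0, "az": 0, "gripper": 0}]}}

```text
clock: 21.4
position: [0.5455, 0.0737, 0.2924]
ee_rot: [0.674, 0.739, 0.002, 0.001]
ft_force: [1.0, -1.2, -0.1]
grip_width: 1.001
grasp_force: 0.0
```

{"name": "apply_moves", "arguments": {"rows": [{"x": -32.5, "y": -4.6, "z": 0, "ax": 0, "ay": 0, "az": 0, "gripper": 0}, {"x": -32.5, "y": -4.6, "z": 0, "ax": 0, "ay": 0, "az": 0, "gripper": 0}, {"x": -32.5, "y": -4.6, "z": 0, "ax": 0, "ay": 0, "az": 0, "gripper": 0}, {"x": -32.5, "y": -4.6, "z": 0, "ax": 0, "ay": 0, "az": 0, "gripper": 0}, {"x": -32.5, "y": -4.6, "z": 0, "ax": 0, "ay": 0, "az": 0, "gripper": 0}]}}

```text
clock: 21.82
position: [0.5359, -0.0938, 0.2902]
ee_rot: [0.676, 0.737, 0.0, 0.001]
ft_force: [0.8, -0.7, -0.1]
grip_width: 1.001
grasp_force: 0.0
```

{"name": "apply_moves", "arguments": {"rows": [{"x": -32.5, "y": -4.6, "z": 0, "ax": 0, "ay": 0, "az": 0, "gripper": 0}, {"x": -32.5, "y": -4.6, "z": 0, "ax": 0, "ay": 0, "az": 0, "gripper": 0}, {"x": 0, "y": 0, "z": 0, "ax": 0, "ay": 0, "az": 0, "gripper": 0}, {"x": 0, "y": 0, "z": 0, "ax": 0, "ay": 0, "az": 0, "gripper": 0}]}}

```text
clock: 22.15
position: [0.5323, -0.16, 0.2896]
ee_rot: [0.677, 0.736, -0.0, -0.0]
ft_force: [-0.2, 1.0, -0.3]
grip_width: 0.997
grasp_force: 0.0
```

```bash
cat > loc.py <<'E'
from h import *
def find():
    c=cam('wrist');I=c['color'].astype(int); m=((I.min(2)>165)).astype(np.uint8); m=cv2.morphologyEx(m,3,np.ones((9,9)))
    n,l,s,ce=cv2.connectedComponentsWithStats(m);o=get_obs();p=o['position'];M=R.from_quat(o['ee_rot']).as_matrix()
    for i in range(1,n):
        q=onplane(c,ce[i],.104)
        if 600<s[i,4]<9000 and abs(q[0]-.49)<.15 and abs(q[1]+.227)<.15: print(s[i],ce[i],q,'tool',M.T@(np.r_[q[:2],.08]-p)*1000)
    return c
E
python3 - <<'E'
from loc import *
st(); c=find(); t=cam('top')
b=cv2.resize(t['color'][150:310,150:410],(560,345),interpolation=2)
cv2.imwrite('pics/t2.png',b[:,:,::-1])
p=[onplane(t,(383,230),.104)];print(p,proj(c,[[.527,-.273,.104]]))
E
```

```text
22.15 [ 0.5323 -0.16    0.2896] [[-0.08288347754929283, 0.9965592431468128, -6.362380178687375e-05], [0.9965592451152921, 0.08288347666013905, -1.6491450913219668e-05], [-1.116134595003934e-05, -6.477175668161296e-05, -0.9999999978400222]] [-0.2158  1.0309 -0.3412] 0.996519059062274 0.0
[array([ 0.5261, -0.2743,  0.104 ])] [[261.1903 285.4553]]
```

View pics/t2.png

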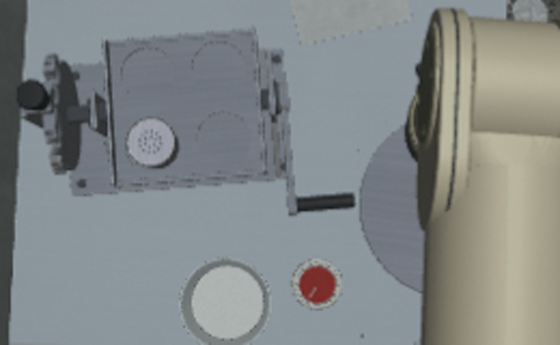

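The first shaker sits in the front-left pocket. I have one picture view left, so I'll find the second shaker numerically.

```bash
python3 - <<'E'
from loc import *
c=cam('wrist');I=c['color'].astype(int)
print(I[285,225:310:6].min(1), I[240:340:8,261].min(1))
for th in (150,165,175,185):
    m=((I.min(2)>th)).astype(np.uint8); m=cv2.morphologyEx(m,3,np.ones((9,9)))
    n,l,s,ce=cv2.connectedComponentsWithStats(m)
    for i in range(1,n):
        if s[i,4]>300: print(th,s[i],ce[i],onplane(c,ce[i],.104))
E
```

```text
[125 120 145 157 136 157 158 160 160 160 118 127 140 147 149] [124  65  64  63 157 123 159 160 159  94 131 129 129]
150 [122  34  57  60 834] [158.81055156  63.1498801 ] [ 0.42490128 -0.06113764  0.104     ]
150 [ 422   58   69  143 7649] [458.72806903 126.39351549] [ 0.69373587 -0.09071332  0.104     ]
150 [ 237  268   48   41 1563] [260.93026232 287.98528471] [ 0.52815197 -0.2730241   0.104     ]
```

Shaker still at (0.528,-0.273). Go and grip.

{"name": "apply_moves", "arguments": {"rows": [{"x": -28, "y": -3.5, "z": 10, "ax": 0, "ay": 0, "az": 0, "gripper": 0}, {"x": -28, "y": -3.5, "z": 20, "ax": 0, "ay": 0, "az": 0, "gripper": 0}, {"x": -28, "y": -3.5, "z": 20, "ax": 0, "ay": 0, "az": 0, "gripper": 0}, {"x": -28, "y": -3.5, "z": 20, "ax": 0, "ay": 0, "az": 0, "gripper": 0}, {"x": 0, "y": 0, "z": 30, "ax": 0, "ay": 0, "az": 0, "gripper": 0}]}}

```text
clock: 22.72
position: [0.5284, -0.2762, 0.19]
ee_rot: [0.678, 0.735, -0.001, 0.002]
ft_force: [0.7, -1.4, -0.3]
grip_width: 0.999
grasp_force: 0.0
```

{"name": "apply_moves", "arguments": {"rows": [{"x": 0, "y": 0, "z": 30, "ax": 0, "ay": 0, "az": 0, "gripper": 0}, {"x": 0, "y": 0, "z": 15, "ax": 0, "ay": 0, "az": 0, "gripper": 0}, {"x": 0, "y": 0, "z": 0, "ax": 0, "ay": 0, "az": 0, "gripper": 0}, {"x": 0, "y": 0, "z": 0, "ax": 0, "ay": 0, "az": 0, "gripper": 0}]}}

```text
clock: 23.05
position: [0.5288, -0.2692, 0.1449]
ee_rot: [0.675, 0.738, 0.0, -0.0]
ft_force: [0.6, -0.0, 0.2]
grip_width: 0.999
grasp_force: 0.0
```

```bash
sed -i 's/>165/>150/' loc.py; python3 - <<'E'
from loc import *
st(); find()
E
```

```text
23.05 [ 0.5288 -0.2692  0.1449] [[-0.08906956867656296, 0.9960253568023372, -0.00031708444988123234], [0.9960251018688249, 0.08906978615244471, 0.0007547462852955508], [0.0007799890822499263, -0.0002485991454024618, -0.9999996649076922]] [ 0.5703 -0.041   0.1827] 0.9992617089888601 0.0
```

{"name": "apply_moves", "arguments": {"newtons": 40, "rows": [{"x": -2, "y": 0, "z": 20, "ax": 0, "ay": 0, "az": 0, "gripper": 0}, {"x": 0, "y": 0, "z": 20, "ax": 0, "ay": 0, "az": 0, "gripper": 0}, {"x": 0, "y": 0, "z": 15, "ax": 0, "ay": 0, "az": 0, "gripper": 0}, {"x": 0, "y": 0, "z": 8, "ax": 0, "ay": 0, "az": 0, "gripper": 0}, {"x": 0, "y": 0, "z": 0, "ax": 0, "ay": 0, "az": 0, "gripper": 0}]}}

```text
clock: 23.52
position: [0.5287, -0.2722, 0.0816]
ee_rot: [0.675, 0.737, -0.0, -0.0]
ft_force: [0.1, -0.6, 0.3]
grip_width: 1.001
grasp_force: 0.0
```

{"name": "apply_moves", "arguments": {"rows": [{"x": 0, "y": 0, "z": 0, "ax": 0, "ay": 0, "az": 0, "gripper": 0}, {"x": 0, "y": 0, "z": 0, "ax": 0, "ay": 0, "az": 0, "gripper": 0}]}}

```text
clock: 23.68
position: [0.5296, -0.2727, 0.0834]
ee_rot: [0.676, 0.737, 0.0, 0.001]
ft_force: [0.0, -0.2, 0.7]
grip_width: 0.998
grasp_force: 0.0
```

{"name": "apply_moves", "arguments": {"rows": [{"x": 0, "y": 0, "z": 3, "ax": 0, "ay": 0, "az": 0, "gripper": 0}, {"x": 0, "y": 0, "z": 0, "ax": 0, "ay": 0, "az": 0, "gripper": 1}, {"x": 0, "y": 0, "z": 0, "ax": 0, "ay": 0, "az": 0, "gripper": 1}, {"x": 0, "y": 0, "z": 0, "ax": 0, "ay": 0, "az": 0, "gripper": 1}, {"x": 0, "y": 0, "z": 0, "ax": 0, "ay": 0, "az": 0, "gripper": 1}]}}

```text
clock: 24.1
position: [0.529, -0.2727, 0.0792]
ee_rot: [0.676, 0.737, 0.0, 0.0]
ft_force: [0.2, -0.3, 3.4]
grip_width: 0.625
grasp_force: 42.0
```

{"name": "apply_moves", "arguments": {"rows": [{"x": 0, "y": 0, "z": 0, "ax": 0, "ay": 0, "az": 0, "gripper": 1}, {"x": 0, "y": 0, "z": 0, "ax": 0, "ay": 0, "az": 0, "gripper": 1}]}}

```text
clock: 24.27
position: [0.5289, -0.2726, 0.0792]
ee_rot: [0.676, 0.737, 0.0, 0.0]
ft_force: [-0.4, 0.9, 5.6]
grip_width: 0.622
grasp_force: 42.2
```

{"name": "apply_moves", "arguments": {"rows": [{"x": 0, "y": 0, "z": -5, "ax": 0, "ay": 0, "az": 0, "gripper": 1}, {"x": 0, "y": 0, "z": -10, "ax": 0, "ay": 0, "az": 0, "gripper": 1}, {"x": 0, "y": 0, "z": -30, "ax": 0, "ay": 0, "az": 0, "gripper": 1}, {"x": 0, "y": 0, "z": -36, "ax": 0, "ay": 0, "az": 0, "gripper": 1}, {"x": 0, "y": 0, "z": -36, "ax": 0, "ay": 0, "az": 0, "gripper": 1}]}}

```text
clock: 24.68
position: [0.528, -0.272, 0.1971]
ee_rot: [0.675, 0.737, 0.0, -0.001]
ft_force: [0.8, 0.5, -0.2]
grip_width: 0.62
grasp_force: 42.6
```

{"name": "apply_moves", "arguments": {"rows": [{"x": 0, "y": 0, "z": -36, "ax": 0, "ay": 0, "az": 0, "gripper": 1}, {"x": 0, "y": 0, "z": -36, "ax": 0, "ay": 0, "az": 0, "gripper": 1}, {"x": 0, "y": 0, "z": -22, "ax": 0, "ay": 0, "az": 0, "gripper": 1}, {"x": 0, "y": 0, "z": 0, "ax": 0, "ay": 0, "az": 0, "gripper": 1}]}}

```text
clock: 25.02
position: [0.5303, -0.2725, 0.2958]
ee_rot: [0.676, 0.737, 0.001, 0.004]
ft_force: [0.9, -0.4, -1.1]
grip_width: 0.621
grasp_force: 42.6
```

{"name": "apply_moves", "arguments": {"rows": [{"x": 35.8, "y": 15.5, "z": 0, "ax": 0, "ay": 0, "az": 0, "gripper": 1}, {"x": 35.8, "y": 15.5, "z": 0, "ax": 0, "ay": 0, "az": 0, "gripper": 1}, {"x": 35.8, "y": 15.5, "z": 0, "ax": 0, "ay": 0, "az": 0, "gripper": 1}, {"x": 35.8, "y": 15.5, "z": 0, "ax": 0, "ay": 0, "az": 0, "gripper": 1}, {"x": 35.8, "y": 15.5, "z": 0, "ax": 0, "ay": 0, "az": 0, "gripper": 1}]}}

```text
clock: 25.43
position: [0.5901, -0.0857, 0.2896]
ee_rot: [0.676, 0.737, -0.0, -0.0]
ft_force: [1.0, -1.1, -2.6]
grip_width: 0.621
grasp_force: 42.6
```

{"name": "apply_moves", "arguments": {"rows": [{"x": 35.8, "y": 15.5, "z": 0, "ax": 0, "ay": 0, "az": 0, "gripper": 1}, {"x": 35.8, "y": 15.5, "z": 0, "ax": 0, "ay": 0, "az": 0, "gripper": 1}, {"x": 35.8, "y": 15.5, "z": 0, "ax": 0, "ay": 0, "az": 0, "gripper": 1}, {"x": 35.8, "y": 15.5, "z": 0, "ax": 0, "ay": 0, "az": 0, "gripper": 1}, {"x": 0, "y": 0, "z": 0, "ax": 0, "ay": 0, "az": 0, "gripper": 1}]}}

```text
clock: 25.85
position: [0.6387, 0.071, 0.2892]
ee_rot: [0.671, 0.741, 0.001, -0.002]
ft_force: [-0.1, 1.2, -1.3]
grip_width: 0.619
grasp_force: 42.8
```

{"name": "apply_moves", "arguments": {"rows": [{"x": 0, "y": 0, "z": 30, "ax": 0, "ay": 0, "az": 0, "gripper": 1}, {"x": 0, "y": 0, "z": 30, "ax": 0, "ay": 0, "az": 0, "gripper": 1}, {"x": 0, "y": 0, "z": 25, "ax": 0, "ay": 0, "az": 0, "gripper": 1}, {"x": 0, "y": 0, "z": 15, "ax": 0, "ay": 0, "az": 0, "gripper": 1}, {"x": 0, "y": 0, "z": 0, "ax": 0, "ay": 0, "az": 0, "gripper": 1}]}}

```text
clock: 26.27
position: [0.6375, 0.0598, 0.1856]
ee_rot: [0.676, 0.737, -0.002, -0.002]
ft_force: [-0.4, 0.5, -1.1]
grip_width: 0.622
grasp_force: 42.8
```

{"name": "apply_moves", "arguments": {"rows": [{"x": 0, "y": 0, "z": 0, "ax": 0, "ay": 0, "az": 0, "gripper": 1}, {"x": 0, "y": 0, "z": 0, "ax": 0, "ay": 0, "az": 0, "gripper": 1}]}}

```text
clock: 26.43
position: [0.64, 0.0608, 0.1911]
ee_rot: [0.676, 0.737, 0.001, 0.0]
ft_force: [0.4, 0.7, -0.5]
grip_width: 0.616
grasp_force: 42.8
```

```bash
python3 - <<'E'
from h import *
st();o=get_obs();p=o['position'];M=R.from_quat(o['ee_rot']).as_matrix()
print(M.T@(np.array([.6396,.0603,.137])-p)*1000)
E
```

```text
26.4333 [0.64   0.0608 0.1911] [[-0.08702344736055428, 0.9962052927944642, 0.001390761583085399], [0.9962062479394611, 0.08702311375397448, 0.00029872888058421953], [0.0001765668884990666, 0.0014114817954784483, -0.9999989882711259]] [ 0.3659  0.6515 -0.4666] 0.6159264751008129 42.83984444104135
[-0.4237 -0.5119 54.0923]
```

{"name": "apply_moves", "arguments": {"rows": [{"x": 0, "y": 0, "z": 16, "ax": 0, "ay": 0, "az": 0, "gripper": 1}, {"x": 0, "y": 0, "z": 14, "ax": 0, "ay": 0, "az": 0, "gripper": 1}, {"x": 0, "y": 0, "z": 10, "ax": 0, "ay": 0, "az": 0, "gripper": 1}, {"x": 0, "y": 0, "z": 7, "ax": 0, "ay": 0, "az": 0, "gripper": 1}, {"x": 0, "y": 0, "z": 0, "ax": 0, "ay": 0, "az": 0, "gripper": 1}]}}

```text
clock: 26.85
position: [0.6391, 0.0607, 0.1413]
ee_rot: [0.676, 0.737, -0.0, -0.001]
ft_force: [-0.2, 0.7, -0.6]
grip_width: 0.625
grasp_force: 42.7
```

{"name": "apply_moves", "arguments": {"rows": [{"x": 0, "y": 0, "z": 4, "ax": 0, "ay": 0, "az": 0, "gripper": 1}, {"x": 0, "y": 0, "z": 3, "ax": 0, "ay": 0, "az": 0, "gripper": 1}, {"x": 0, "y": 0, "z": 0, "ax": 0, "ay": 0, "az": 0, "gripper": 1}, {"x": 0, "y": 0, "z": 0, "ax": 0, "ay": 0, "az": 0, "gripper": 1}]}}

```text
clock: 27.18
position: [0.6396, 0.0605, 0.1359]
ee_rot: [0.676, 0.737, 0.0, 0.0]
ft_force: [-0.0, 0.2, -1.0]
grip_width: 0.622
grasp_force: 42.8
```

{"name": "apply_moves", "arguments": {"rows": [{"x": 0, "y": 0, "z": 0, "ax": 0, "ay": 0, "az": 0, "gripper": 0}, {"x": 0, "y": 0, "z": 0, "ax": 0, "ay": 0, "az": 0, "gripper": 0}, {"x": 0, "y": 0, "z": 0, "ax": 0, "ay": 0, "az": 0, "gripper": 0}, {"x": 0, "y": 0, "z": -15, "ax": 0, "ay": 0, "az": 0, "gripper": 0}, {"x": 0, "y": 0, "z": -30, "ax": 0, "ay": 0, "az": 0, "gripper": 0}]}}

```text
clock: 27.6
position: [0.638, 0.0599, 0.1789]
ee_rot: [0.676, 0.737, -0.002, -0.002]
ft_force: [0.7, -0.3, 0.4]
grip_width: 0.996
grasp_force: 0.0
```

{"name": "apply_moves", "arguments": {"rows": [{"x": 0, "y": 0, "z": -36, "ax": 0, "ay": 0, "az": 0, "gripper": 0}, {"x": 0, "y": 0, "z": -36, "ax": 0, "ay": 0, "az": 0, "gripper": 0}, {"x": 0, "y": 0, "z": -36, "ax": 0, "ay": 0, "az": 0, "gripper": 0}, {"x": 0, "y": 0, "z": -36, "ax": 0, "ay": 0, "az": 0, "gripper": 0}, {"x": 0, "y": 0, "z": -36, "ax": 0, "ay": 0, "az": 0, "gripper": 0}]}}

```text
clock: 28.02
position: [0.639, 0.0607, 0.3642]
ee_rot: [0.676, 0.737, 0.001, 0.0]
ft_force: [0.6, 1.0, 0.4]
grip_width: 0.997
grasp_force: 0.0
```

{"name": "apply_moves", "arguments": {"rows": [{"x": 36.4, "y": -8.7, "z": 0, "ax": 0, "ay": 0, "az": 0, "gripper": 0}, {"x": 36.4, "y": -8.7, "z": 0, "ax": 0, "ay": 0, "az": 0, "gripper": 0}, {"x": 36.4, "y": -8.7, "z": 0, "ax": 0, "ay": 0, "az": 0, "gripper": 0}, {"x": 36.4, "y": -8.7, "z": 0, "ax": 0, "ay": 0, "az": 0, "gripper": 0}, {"x": 36.4, "y": -8.7, "z": 0, "ax": 0, "ay": 0, "az": 0, "gripper": 0}]}}

```text
clock: 28.43
position: [0.5793, 0.2397, 0.3624]
ee_rot: [0.676, 0.737, 0.001, 0.0]
ft_force: [0.6, 1.4, 0.2]
grip_width: 0.998
grasp_force: 0.0
```

{"name": "apply_moves", "arguments": {"rows": [{"x": 0, "y": 0, "z": 0, "ax": 0, "ay": 0, "az": 0, "gripper": 0}, {"x": 0, "y": 0, "z": 0, "ax": 0, "ay": 0, "az": 0, "gripper": 0}, {"x": 0, "y": 0, "z": 0, "ax": 0, "ay": 0, "az": 0, "gripper": 0}]}}

```text
clock: 28.68
position: [0.5805, 0.2379, 0.3617]
ee_rot: [0.676, 0.737, 0.0, 0.0]
ft_force: [0.2, -0.0, 0.3]
grip_width: 1.001
grasp_force: 0.0
```

```bash
python3 - <<'E'
from h import *
st(); s=cam('scene'); t=cam('top')
b=cv2.resize(s['color'][200:345,180:345],(400,350),interpolation=2);a=cv2.resize(t['color'][150:300,150:320],(400,350),interpolation=2)
cv2.imwrite('pics/v2.png',np.hstack([a,b])[:,:,::-1])
E
```

```text
28.6833 [0.5805 0.2379 0.3617] [[-0.08724843908989623, 0.9961861344089833, 0.0009463020997169219], [0.9961865506856546, 0.08724864199635417, -0.00017522217295348112], [-0.00025711747225587065, 0.0009274055635394616, -0.999999536904656]] [ 0.1506 -0.0034  0.2702] 1.0007169132675926 0.0
```

View pics/v2.png

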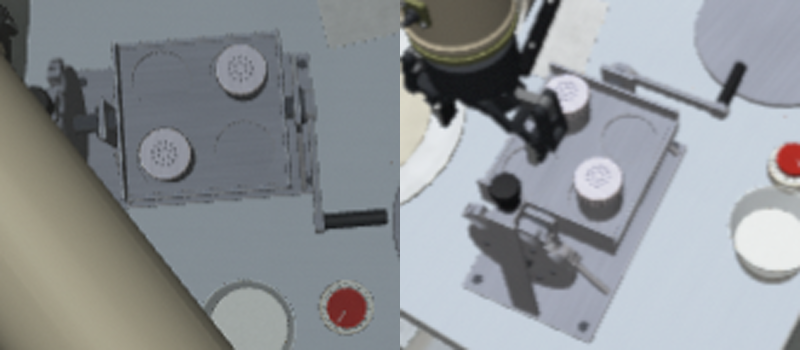

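Both shakers are down in their pockets (front left, back right). Draw the pin.

{"name": "apply_moves", "arguments": {"newtons": 50, "rows": [{"x": 0, "y": 0, "z": 22, "ax": 0, "ay": 0, "az": 0, "gripper": 0}, {"x": 0, "y": 0, "z": 22, "ax": 0, "ay": 0, "az": 0, "gripper": 0}, {"x": 0, "y": 0, "z": 22, "ax": 0, "ay": 0, "az": 0, "gripper": 0}, {"x": 0, "y": 0, "z": 20, "ax": 0, "ay": 0, "az": 0, "gripper": 0}, {"x": 0, "y": 0, "z": 15, "ax": 0, "ay": 0, "az": 0, "gripper": 0}]}}

```text
clock: 29.2
position: [0.5808, 0.2361, 0.258]
ee_rot: [0.677, 0.736, -0.001, -0.0]
ft_force: [0.6, -0.2, 0.0]
grip_width: 1.004
grasp_force: 0.0
```

{"name": "apply_moves", "arguments": {"rows": [{"x": 0, "y": 0, "z": 0, "ax": 0, "ay": 0, "az": 0, "gripper": 0}, {"x": 0, "y": 0, "z": 0, "ax": 0, "ay": 0, "az": 0, "gripper": 1}, {"x": 0, "y": 0, "z": 0, "ax": 0, "ay": 0, "az": 0, "gripper": 1}, {"x": 0, "y": 0, "z": 0, "ax": 0, "ay": 0, "az": 0, "gripper": 1}, {"x": 0, "y": 0, "z": 0, "ax": 0, "ay": 0, "az": 0, "gripper": 1}]}}

```text
clock: 29.62
position: [0.5808, 0.2383, 0.2609]
ee_rot: [0.676, 0.737, 0.001, 0.0]
ft_force: [0.0, -0.9, -0.4]
grip_width: 0.452
grasp_force: 0.0
```

{"name": "apply_moves", "arguments": {"rows": [{"x": 0, "y": 0, "z": 0, "ax": 0, "ay": 0, "az": 0, "gripper": 1}, {"x": 0, "y": 0, "z": 0, "ax": 0, "ay": 0, "az": 0, "gripper": 1}, {"x": 0, "y": 0, "z": 0, "ax": 0, "ay": 0, "az": 0, "gripper": 1}]}}

```text
clock: 29.87
position: [0.5807, 0.2383, 0.261]
ee_rot: [0.676, 0.737, 0.001, 0.0]
ft_force: [-1.1, -1.0, 4.8]
grip_width: 0.346
grasp_force: 48.9
```

{"name": "apply_moves", "arguments": {"rows": [{"x": 0, "y": 0, "z": -5, "ax": 0, "ay": 0, "az": 0, "gripper": 1}, {"x": 0, "y": 0, "z": -5, "ax": 0, "ay": 0, "az": 0, "gripper": 1}, {"x": 0, "y": 0, "z": -5, "ax": 0, "ay": 0, "az": 0, "gripper": 1}, {"x": 0, "y": 0, "z": -5, "ax": 0, "ay": 0, "az": 0, "gripper": 1}, {"x": 0, "y": 0, "z": -4, "ax": 0, "ay": 0, "az": 0, "gripper": 1}]}}

```text
clock: 30.28
position: [0.5806, 0.2382, 0.2845]
ee_rot: [0.676, 0.737, 0.0, 0.0]
ft_force: [3.9, 2.5, -4.3]
grip_width: 0.346
grasp_force: 49.8
```

{"name": "apply_moves", "arguments": {"rows": [{"x": 0, "y": 0, "z": -1, "ax": 0, "ay": 0, "az": 0, "gripper": 1}, {"x": 0, "y": 0, "z": 0, "ax": 0, "ay": 0, "az": 0, "gripper": 1}]}}

```text
clock: 30.45
position: [0.5806, 0.2382, 0.2851]
ee_rot: [0.676, 0.737, 0.0, 0.0]
ft_force: [2.8, 2.5, -0.6]
grip_width: 0.343
grasp_force: 51.8
```

{"name": "apply_moves", "arguments": {"rows": [{"x": 0, "y": 0, "z": -2, "ax": 0, "ay": 0, "az": 0, "gripper": 1}, {"x": 0, "y": 0, "z": 0, "ax": 0, "ay": 0, "az": 0, "gripper": 1}]}}

```text
clock: 30.62
position: [0.5805, 0.2381, 0.2853]
ee_rot: [0.676, 0.737, -0.0, -0.0]
ft_force: [6.9, 4.9, -13.4]
grip_width: 0.342
grasp_force: 52.1
```

{"name": "apply_moves", "arguments": {"rows": [{"x": 0, "y": 0, "z": 0, "ax": 0, "ay": 0, "az": 0, "gripper": 0}, {"x": 0, "y": 0, "z": 0, "ax": 0, "ay": 0, "az": 0, "gripper": 0}, {"x": 0, "y": 0, "z": 0, "ax": 0, "ay": 0, "az": 0, "gripper": 0}, {"x": 0, "y": 0, "z": 0, "ax": 0, "ay": 0, "az": 0, "gripper": 0}, {"x": 0, "y": 0, "z": -15, "ax": 0, "ay": 0, "az": 0, "gripper": 0}]}}

```text
clock: 31.03
position: [0.5797, 0.2374, 0.2997]
ee_rot: [0.676, 0.737, -0.002, -0.001]
ft_force: [0.3, -0.5, 0.1]
grip_width: 0.999
grasp_force: 0.0
```

{"name": "apply_moves", "arguments": {"rows": [{"x": 0, "y": 0, "z": -32, "ax": 0, "ay": 0, "az": 0, "gripper": 0}, {"x": 0, "y": 0, "z": -32, "ax": 0, "ay": 0, "az": 0, "gripper": 0}, {"x": -29.7, "y": -12.2, "z": 0, "ax": 0, "ay": 0, "az": 0, "gripper": 0}, {"x": -29.7, "y": -12.2, "z": 0, "ax": 0, "ay": 0, "az": 0, "gripper": 0}, {"x": -29.7, "y": -12.2, "z": 0, "ax": 0, "ay": 0, "az": 0, "gripper": 0}]}}

```text
clock: 31.45
position: [0.5511, 0.1461, 0.3662]
ee_rot: [0.675, 0.738, 0.0, 0.0]
ft_force: [0.5, -1.1, -1.2]
grip_width: 1.001
grasp_force: 0.0
```

{"name": "apply_moves", "arguments": {"rows": [{"x": -29.7, "y": -12.2, "z": 0, "ax": 0, "ay": 0, "az": 0, "gripper": 0}, {"x": -29.7, "y": -12.2, "z": 0, "ax": 0, "ay": 0, "az": 0, "gripper": 0}, {"x": -29.7, "y": -12.2, "z": 0, "ax": 0, "ay": 0, "az": 0, "gripper": 0}, {"x": -29.7, "y": -12.2, "z": 0, "ax": 0, "ay": 0, "az": 0, "gripper": 0}, {"x": -29.7, "y": -12.2, "z": 0, "ax": 0, "ay": 0, "az": 0, "gripper": 0}]}}

```text
clock: 31.87
position: [0.503, -0.0083, 0.3661]
ee_rot: [0.676, 0.737, -0.0, 0.0]
ft_force: [0.6, 0.6, 0.6]
grip_width: 0.999
grasp_force: 0.0
```

{"name": "apply_moves", "arguments": {"rows": [{"x": -29.7, "y": -12.2, "z": 0, "ax": 0, "ay": 0, "az": 0, "gripper": 0}, {"x": -29.7, "y": -12.2, "z": 0, "ax": 0, "ay": 0, "az": 0, "gripper": 0}, {"x": 0, "y": 0, "z": 0, "ax": 0, "ay": 0, "az": 0, "gripper": 0}, {"x": 0, "y": 0, "z": 35, "ax": 0, "ay": 0, "az": 0, "gripper": 0}, {"x": 0, "y": 0, "z": 35, "ax": 0, "ay": 0, "az": 0, "gripper": 0}]}}

```text
clock: 32.28
position: [0.4856, -0.0687, 0.2966]
ee_rot: [0.676, 0.737, 0.001, 0.002]
ft_force: [0.6, 0.3, -0.8]
grip_width: 0.996
grasp_force: 0.0
```

{"name": "apply_moves", "arguments": {"rows": [{"x": 0, "y": 0, "z": 35, "ax": 0, "ay": 0, "az": 0, "gripper": 0}, {"x": 0, "y": 0, "z": 25, "ax": 0, "ay": 0, "az": 0, "gripper": 0}, {"x": 0, "y": 0, "z": 0, "ax": 0, "ay": 0, "az": 0, "gripper": 0}, {"x": 0, "y": 0, "z": 0, "ax": 0, "ay": 0, "az": 0, "gripper": 0}]}}

```text
clock: 32.62
position: [0.4844, -0.068, 0.2359]
ee_rot: [0.675, 0.737, -0.0, -0.001]
ft_force: [0.3, 0.3, 0.7]
grip_width: 0.996
grasp_force: 0.0
```

```bash
python3 - <<'E'
from h import *
st();o=get_obs();p=o['position'];M=R.from_quat(o['ee_rot']).as_matrix();c=cam('wrist')
m=(c['color'].max(2)<60).astype(np.uint8); m[270:]=0
n,l,s,ce=cv2.connectedComponentsWithStats(m)
for i in range(1,n):
    if s[i,4]>300: print(s[i],ce[i],onplane(c,ce[i],.128))
print(M.T@(np.array([.4845,-.069,.121])-p)*1000)
E
```

```text
32.6167 [ 0.4844 -0.068   0.2359] [[-0.0875963370210353, 0.9961552523049728, -0.0012629511919699853], [0.996155910277488, 0.08759693252137825, 0.00042406612036275315], [0.0005330663434647382, -0.0012209496554744003, -0.9999991125607125]] [0.3486 0.2658 0.6889] 0.9960291152786271 0.0
[ 482    5   74   81 2027] [502.8471  48.2368] [0.6189 0.0513 0.128 ]
[ 537  142   23  128 2307] [550.0182 210.5912] [ 0.6855 -0.0522  0.128 ]
[ 267  162   22   86 1257] [277.7128 207.385 ] [ 0.4861 -0.0671  0.128 ]
[ -1.0403   0.1578 114.9319]
```

The lever bar is at (0.486,-0.067). Grip it and swing forward.

{"name": "apply_moves", "arguments": {"newtons": 25, "rows": [{"x": -1, "y": 1, "z": 30, "ax": 0, "ay": 0, "az": 0, "gripper": 0}, {"x": 0, "y": 0, "z": 30, "ax": 0, "ay": 0, "az": 0, "gripper": 0}, {"x": 0, "y": 0, "z": 30, "ax": 0, "ay": 0, "az": 0, "gripper": 0}, {"x": 0, "y": 0, "z": 25, "ax": 0, "ay": 0, "az": 0, "gripper": 0}, {"x": 0, "y": 0, "z": 0, "ax": 0, "ay": 0, "az": 0, "gripper": 0}]}}

```text
clock: 33.08
position: [0.4847, -0.0694, 0.1187]
ee_rot: [0.676, 0.737, -0.001, -0.002]
ft_force: [-0.7, 0.2, 0.2]
grip_width: 0.997
grasp_force: 0.0
```

{"name": "apply_moves", "arguments": {"rows": [{"x": 0, "y": 0, "z": 0, "ax": 0, "ay": 0, "az": 0, "gripper": 1}, {"x": 0, "y": 0, "z": 0, "ax": 0, "ay": 0, "az": 0, "gripper": 1}, {"x": 0, "y": 0, "z": 0, "ax": 0, "ay": 0, "az": 0, "gripper": 1}, {"x": 0, "y": 0, "z": 0, "ax": 0, "ay": 0, "az": 0, "gripper": 1}, {"x": 0, "y": 0, "z": 0, "ax": 0, "ay": 0, "az": 0, "gripper": 1}]}}

```text
clock: 33.5
position: [0.4865, -0.0695, 0.1219]
ee_rot: [0.676, 0.737, 0.0, 0.001]
ft_force: [-0.4, -0.1, -0.2]
grip_width: 0.3
grasp_force: 0.0
```

{"name": "apply_moves", "arguments": {"rows": [{"x": 0, "y": 0, "z": 0, "ax": 0, "ay": 0, "az": 0, "gripper": 1}, {"x": 0, "y": 0, "z": 0, "ax": 0, "ay": 0, "az": 0, "gripper": 1}, {"x": 0, "y": 0, "z": 0, "ax": 0, "ay": 0, "az": 0, "gripper": 1}]}}

```text
clock: 33.75
position: [0.4867, -0.0695, 0.1214]
ee_rot: [0.676, 0.737, 0.001, 0.001]
ft_force: [5.1, -0.1, 1.9]
grip_width: 0.19
grasp_force: 25.5
```

{"name": "apply_moves", "arguments": {"rows": [{"x": 0, "y": 0.1, "z": 5.4, "ax": 0, "ay": 0, "az": 0, "gripper": 1}, {"x": 0, "y": 0.4, "z": 5.5, "ax": 0, "ay": 0, "az": 0, "gripper": 1}, {"x": 0, "y": 0.6, "z": 5.4, "ax": 0, "ay": 0, "az": 0, "gripper": 1}, {"x": 0, "y": 0.8, "z": 5.4, "ax": 0, "ay": 0, "az": 0, "gripper": 1}, {"x": 0, "y": 1.1, "z": 5.3, "ax": 0, "ay": 0, "az": 0, "gripper": 1}]}}

```text
clock: 34.17
position: [0.49, -0.0691, 0.0936]
ee_rot: [0.676, 0.737, 0.001, 0.001]
ft_force: [6.5, -0.5, 5.5]
grip_width: 0.188
grasp_force: 26.8
```

{"name": "apply_moves", "arguments": {"rows": [{"x": 0, "y": 1.3, "z": 5.3, "ax": 0, "ay": 0, "az": 0, "gripper": 1}, {"x": 0, "y": 1.5, "z": 5.2, "ax": 0, "ay": 0, "az": 0, "gripper": 1}, {"x": 0, "y": 1.7, "z": 5.2, "ax": 0, "ay": 0, "az": 0, "gripper": 1}, {"x": 0, "y": 2, "z": 5.1, "ax": 0, "ay": 0, "az": 0, "gripper": 1}, {"x": 0, "y": 2.2, "z": 5, "ax": 0, "ay": 0, "az": 0, "gripper": 1}]}}

```text
clock: 34.58
position: [0.4983, -0.0682, 0.0676]
ee_rot: [0.676, 0.737, 0.0, 0.001]
ft_force: [4.7, -0.1, 6.0]
grip_width: 0.19
grasp_force: 27.9
```

{"name": "apply_moves", "arguments": {"rows": [{"x": 0, "y": 0, "z": 0, "ax": 0, "ay": 0, "az": 0, "gripper": 1}, {"x": 0, "y": 0, "z": 0, "ax": 0, "ay": 0, "az": 0, "gripper": 1}, {"x": 0, "y": 0, "z": 0, "ax": 0, "ay": 0, "az": 0, "gripper": 1}]}}

```text
clock: 34.83
position: [0.4983, -0.0682, 0.0676]
ee_rot: [0.676, 0.737, 0.001, 0.001]
ft_force: [6.0, -1.5, -0.1]
grip_width: 0.187
grasp_force: 27.4
```

{"name": "apply_moves", "arguments": {"rows": [{"x": 0, "y": 0, "z": 0, "ax": 0, "ay": 0, "az": 0, "gripper": 0}, {"x": 0, "y": 0, "z": 0, "ax": 0, "ay": 0, "az": 0, "gripper": 0}, {"x": 0, "y": 0, "z": 0, "ax": 0, "ay": 0, "az": 0, "gripper": 0}, {"x": 0, "y": 0, "z": 0, "ax": 0, "ay": 0, "az": 0, "gripper": 0}, {"x": 0, "y": 0, "z": -15, "ax": 0, "ay": 0, "az": 0, "gripper": 0}]}}

```text
clock: 35.25
position: [0.4953, -0.0682, 0.0806]
ee_rot: [0.676, 0.737, -0.001, -0.002]
ft_force: [0.5, -0.5, -0.3]
grip_width: 0.883
grasp_force: 0.0
```

{"name": "apply_moves", "arguments": {"rows": [{"x": 0, "y": 0, "z": -32, "ax": 0, "ay": 0, "az": 0, "gripper": 0}, {"x": 0, "y": 0, "z": -36, "ax": 0, "ay": 0, "az": 0, "gripper": 0}, {"x": 0, "y": 0, "z": -36, "ax": 0, "ay": 0, "az": 0, "gripper": 0}, {"x": 0, "y": 0, "z": -36, "ax": 0, "ay": 0, "az": 0, "gripper": 0}, {"x": 0, "y": 0, "z": -36, "ax": 0, "ay": 0, "az": 0, "gripper": 0}]}}

```text
clock: 35.67
position: [0.4968, -0.0681, 0.2604]
ee_rot: [0.676, 0.737, -0.0, -0.0]
ft_force: [1.6, -0.5, 0.9]
grip_width: 0.999
grasp_force: 0.0
```

{"name": "apply_moves", "arguments": {"rows": [{"x": 0, "y": 0, "z": -36, "ax": 0, "ay": 0, "az": 0, "gripper": 1}, {"x": 0, "y": 0, "z": -36, "ax": 0, "ay": 0, "az": 0, "gripper": 1}, {"x": 0, "y": 0, "z": -34, "ax": 0, "ay": 0, "az": 0, "gripper": 1}, {"x": 0, "y": 0, "z": 0, "ax": 0, "ay": 0, "az": 0, "gripper": 1}, {"x": 29.8, "y": 10.9, "z": 0, "ax": 0, "ay": 0, "az": 0, "gripper": 1}]}}

```text
clock: 36.08
position: [0.5059, -0.0432, 0.3662]
ee_rot: [0.679, 0.734, -0.0, 0.002]
ft_force: [1.3, -0.9, -1.3]
grip_width: 0.301
grasp_force: 0.0
```

{"name": "apply_moves", "arguments": {"rows": [{"x": 29.8, "y": 10.9, "z": 0, "ax": 0, "ay": 0, "az": 0, "gripper": 1}, {"x": 29.8, "y": 10.9, "z": 0, "ax": 0, "ay": 0, "az": 0, "gripper": 1}, {"x": 29.8, "y": 10.9, "z": 0, "ax": 0, "ay": 0, "az": 0, "gripper": 1}, {"x": 29.8, "y": 10.9, "z": 0, "ax": 0, "ay": 0, "az": 0, "gripper": 1}, {"x": 29.8, "y": 10.9, "z": 0, "ax": 0, "ay": 0, "az": 0, "gripper": 1}]}}

```text
clock: 36.5
position: [0.5471, 0.1168, 0.3645]
ee_rot: [0.676, 0.737, -0.0, -0.0]
ft_force: [0.8, -0.3, 0.2]
grip_width: 0.0
grasp_force: 0.0
```

{"name": "apply_moves", "arguments": {"rows": [{"x": 29.8, "y": 10.9, "z": 0, "ax": 0, "ay": 0, "az": 0, "gripper": 1}, {"x": 29.8, "y": 10.9, "z": 0, "ax": 0, "ay": 0, "az": 0, "gripper": 1}, {"x": 29.8, "y": 10.9, "z": 0, "ax": 0, "ay": 0, "az": 0, "gripper": 1}, {"x": 29.8, "y": 10.9, "z": 0, "ax": 0, "ay": 0, "az": 0, "gripper": 1}, {"x": 0, "y": 0, "z": 0, "ax": 0, "ay": 0, "az": 0, "gripper": 1}]}}

```text
clock: 36.92
position: [0.5784, 0.2449, 0.3631]
ee_rot: [0.673, 0.74, -0.0, -0.002]
ft_force: [-1.5, 1.0, 0.8]
grip_width: 0.003
grasp_force: 0.0
```

{"name": "apply_moves", "arguments": {"rows": [{"x": 0, "y": 0, "z": 0, "ax": 0, "ay": 0, "az": 0, "gripper": 1}, {"x": 0, "y": 0, "z": 0, "ax": 0, "ay": 0, "az": 0, "gripper": 1}]}}

```text
clock: 37.08
position: [0.5801, 0.2378, 0.3644]
ee_rot: [0.676, 0.737, -0.0, -0.0]
ft_force: [0.4, 0.0, 0.0]
grip_width: 0.002
grasp_force: 0.0
```

{"name": "apply_moves", "arguments": {"rows": [{"x": 0, "y": 0, "z": 15, "ax": 0, "ay": 0, "az": 0, "gripper": 1}, {"x": 0, "y": 0, "z": 15, "ax": 0, "ay": 0, "az": 0, "gripper": 1}, {"x": 0, "y": 0, "z": 12, "ax": 0, "ay": 0, "az": 0, "gripper": 1}, {"x": 0, "y": 0, "z": 6, "ax": 0, "ay": 0, "az": 0, "gripper": 1}, {"x": 0, "y": 0, "z": 4, "ax": 0, "ay": 0, "az": 0, "gripper": 1}]}}

```text
clock: 37.5
position: [0.5803, 0.2366, 0.3123]
ee_rot: [0.676, 0.737, -0.001, 0.0]
ft_force: [-0.2, -1.2, 3.3]
grip_width: -0.0
grasp_force: 1.1
```

{"name": "apply_moves", "arguments": {"rows": [{"x": 0, "y": 0, "z": 4, "ax": 0, "ay": 0, "az": 0, "gripper": 1}, {"x": 0, "y": 0, "z": 4, "ax": 0, "ay": 0, "az": 0, "gripper": 1}, {"x": 0, "y": 0, "z": 4, "ax": 0, "ay": 0, "az": 0, "gripper": 1}]}}

```text
clock: 37.75
position: [0.5804, 0.2379, 0.3013]
ee_rot: [0.676, 0.737, 0.0, 0.0]
ft_force: [0.6, -1.3, 2.2]
grip_width: -0.001
grasp_force: 1.1
```

Past the rim depth with little force; continue to home.

{"name": "apply_moves", "arguments": {"rows": [{"x": 0, "y": 0, "z": 4, "ax": 0, "ay": 0, "az": 0, "gripper": 1}, {"x": 0, "y": 0, "z": 4, "ax": 0, "ay": 0, "az": 0, "gripper": 1}, {"x": 0, "y": 0, "z": 3, "ax": 0, "ay": 0, "az": 0, "gripper": 1}, {"x": 0, "y": 0, "z": 2, "ax": 0, "ay": 0, "az": 0, "gripper": 1}, {"x": 0, "y": 0, "z": 0, "ax": 0, "ay": 0, "az": 0, "gripper": 1}]}}

```text
clock: 38.17
position: [0.5804, 0.2382, 0.2901]
ee_rot: [0.676, 0.737, 0.001, 0.001]
ft_force: [-3.1, -4.7, 16.2]
grip_width: 0.003
grasp_force: 8.2
```

{"name": "apply_moves", "arguments": {"rows": [{"x": 0, "y": 0, "z": -20, "ax": 0, "ay": 0, "az": 0, "gripper": 1}, {"x": 0, "y": 0, "z": -30, "ax": 0, "ay": 0, "az": 0, "gripper": 1}, {"x": 0, "y": 0, "z": -36, "ax": 0, "ay": 0, "az": 0, "gripper": 1}, {"x": 0, "y": 0, "z": 0, "ax": 0, "ay": 0, "az": 0, "gripper": 1}, {"x": 0, "y": 0, "z": 0, "ax": 0, "ay": 0, "az": 0, "gripper": 1}]}}

```text
clock: 38.58
position: [0.5802, 0.2392, 0.3755]
ee_rot: [0.675, 0.738, 0.002, 0.0]
ft_force: [0.3, 0.6, -0.9]
grip_width: 0.001
grasp_force: 0.0
```

```bash
python3 - <<'E'
from h import *
st(); t=cam('top'); s=cam('scene')
y=np.radians(5.1);A=np.array([.594,.0984,.125]);X=np.array([np.cos(y),np.sin(y),0]);Y=np.array([-X[1],X[0],0]);f=.436
Z=np.array([0,0,1.]);Xt=X*np.cos(f)+Z*np.sin(f);Zt=-X*np.sin(f)+Z*np.cos(f)
P=[A+a*.042*Xt+b*.042*Y+.034*Zt for a,b in((-1,1),(1,-1))]
print('expect',proj(t,P),proj(s,P))
for n,c,P2 in(('top',t,proj(t,P)),('scene',s,proj(s,P))):
    I=c['color'].astype(int); m=((I.min(2)>(150))&(I[:,:,0]-I[:,:,2]>-12)).astype(np.uint8); m=cv2.morphologyEx(m,3,np.ones((3,3)))
    k,l,q,ce=cv2.connectedComponentsWithStats(m)
    for i in range(1,k):
        if 60<q[i,4]<900 and min(np.linalg.norm(P2-ce[i],axis=1))<25: print(n,q[i],ce[i])
E
```

```text
38.5833 [0.5802 0.2392 0.3755] [[-0.08789731902730849, 0.9961263326388798, 0.002527989562345031], [0.9961281417818892, 0.08789265981134972, 0.0018988158011984926], [0.0016692686937947762, 0.002685102363434805, -0.9999950018711723]] [ 0.2505  0.5772 -0.9451] 0.0013215485054273062 0.0
expect [[219.2584 220.7072]
 [250.4733 185.2826]] [[264.3773 278.2982]
 [252.7477 237.3001]]
scene [234 196  32  51 749] [251.4152 218.51  ]
scene [254 269  20  19 222] [263.8784 278.6937]
```

```bash
python3 - <<'E'
from h import *
t=cam('top')
g=cv2.GaussianBlur(cv2.cvtColor(t['color'],cv2.COLOR_RGB2GRAY),(3,3),0)
for cx,cy in((219,221),(250,185)):
    r=g[cy-22:cy+22,cx-22:cx+22]; th,m=cv2.threshold(r,0,255,cv2.THRESH_OTSU)
    k,l,q,ce=cv2.connectedComponentsWithStats(m)
    for i in range(1,k):
        if q[i,4]>80: print(th,q[i],ce[i]+[cx-22,cy-22])
E
```

```text
120.0 [ 14  10  21  21 333] [220.71771772 218.97297297]
120.0 [  8  38  36   6 181] [224.05524862 239.92265193]
123.0 [ 14  11  21  21 349] [251.77077364 183.85100287]
```

Both caps lie within 2 px (about 4 mm) of where seated shakers must be at the serving angle. Handing in.

```bash
python3 -c "
from workcell import *
print(hand_in())"
```

```text
the job is handed in; nothing more can be done
None
```

The job is handed in at about 39 s on the robot's clock: the rack is tipped forward to its serving notch with the pin home, and both shakers present are seated in the front-left and back-right pockets. No verdict was returned.

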